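# Ease the spring clip off the painting stand's post

## Robot

A 6-joint arm with a two-finger parallel gripper is mounted at the origin on the work surface. World frame = base frame: x ahead of the robot, y to its left, z up, the work surface at z = 0. Lengths are in m, angles in rad, forces in N, time in s.
With the tool pointing down it reaches from about 0.25 to 0.775 m from the base axis. Payload 4 kg.
Tool frame: the origin (TCP) lies on the centre line of the jaws, within the pads' length; the fingertips stand 19 mm ahead of it and the grasp point (between the pads) is the TCP; x points along the fingers, z is the direction in which the jaws open and shut, and the axes are right-handed (so a half turn about x gives the same grasp; the last joint's range is limited). The gripper opens to 94 mm and grips with 3 to 60 N. Pads are 16 mm wide; open, the fingers measure 119 mm over their backs; the gripper's body (75 mm by 177 mm) begins 78 mm behind the grasp point.
Start: joints at [1.067, 0.087, 1.371, -0, 1.684, -0.103], TCP at [0.215, 0.506, 0.189] pointing down, gripper open.
Joint ranges: [-3.1, 3.1], [-0.76, 2.03], [0.27, 2.55], [-1.08, 4.22], [0.17, 2.65], [-2.57, 2.57]. Speed limits (rad/s): [2.79, 2.79, 3.14, 3.14, 3.14, 3.14].

## Interface

Orientations are given as [roll, pitch, yaw] about the fixed x, y, z axes, in that order (R = Rz(yaw) Ry(pitch) Rx(roll)).
In Python, from bench import robot, snapshot, camera_params gives the robot as it stands.
- The arm moves only by the tool step_arm, never from a script. Its argument "motion" is text: rows parted by semicolons, each of 7 numbers parted by spaces: the opening in per cent of the stroke, from 0 (shut) to 100 (fully open), then the shift along the tool's x, y, z in cm, then the turn, a rotation vector about the tool's x, y, z in rad. A call has 1 to 20 rows; each row shifts and turns the commanded pose from where the row before left it, along the tool's axes as they then stand; what a row does not reach is not made up. A row lasts 1/12 s, in which the tool goes at most 41.7 mm and 7.16 degrees, less where a joint would pass 70% of its speed; a pose out of reach is approached as far as the arm can. A call with a gripper value outside its range is refused whole. The fingers move at their own pace and stop on an object; the grip force is fixed at half the most. Time passes only in rows, so rows that do not move let the fingers close. It gives the time, the measured TCP pose, the force and the opening at its end, in the units of the state.
- robot.get_obs(): the state, without advancing time (a new reading comes with each control period).
- snapshot(name): name is "scene" or "top" or "wrist"; returns the picture (400x640x3 uint8, red, green, blue); there is no depth.
- camera_params(name): a dict with "fx", "fy", "cx", "cy" (pixels), "D" ([k1, k2, p1, p2, k3] as OpenCV has them; the pictures are not rectified), "R" (3x3) and "t" (3): a world point X has camera coordinates R X + t. Camera axes: x right, y down, z forward; pixel columns grow to the right and rows downward; lengths in m; the calibration is good to about 2 mm. A picture is of the moment at which its call begins: read the wrist's pose just before it. camera_params takes no time and is no camera call; for the wrist camera it gives the pose at the moment of the call.
- robot.close_job(): hands the job in, once; it reports no verdict.
The state is a dict: "time": time; "joint_positions": joint angles; "qvel": joint speeds; "joint_torque": joint torques, N m; "tool_pos": TCP position; "ee_rot": TCP orientation; "wrist_force": force on the tool from outside, world axes, zero at the start; "wrist_torque": the same for the moment, N m; "width": finger opening in m.
Only numpy, scipy, OpenCV 4.12 (cv2) and the standard library are available. Lean on these libraries where they do the work, as an engineer would, in place of code of your own. Each camera call takes 0.05 s, during which the arm holds its last target.

## Task

Holding the forked wedge in the gripper, set it gently down flat on the sloping board below the flat spring clip, feeling for the board, then slide it up the board and under the clip until the clip has been spread over the post's bead and rides above it; do not dig the wedge hard into board or post, nor touch the clip with the fingers while it is still below the bead. Then lay the wedge back on the table, clear of the stand and the dish, lift the clip off the post by its tab and set it down in the middle of the plain white dish, not letting it fly or fall. Leave the paint jar, the sieve lid and the grass applicator where they stand.

Things in the scene. Friction and masses are not known exactly. Their poses are not given: they have to be found in the camera images.
- post: Polished post on the stand. Origin on its axis; z = its axis, square to the board; x straight up the slope, y across. A rib 18 mm wide runs along x, -42 to +43 mm, top at z 5 mm. Neck radius 9; bead (ball) radius 13 centred at z 19.4; thin tip radius 6 up to z 59 mm. A fin downhill of the neck (x -13.6 to -9, 10 wide, to z 24 mm) stops the clip sliding uphill. Friction about 0.2.
- clip: U-shaped flat spring-steel clip, 77 x 42 x 4 mm, 105 g, resting on the rib round the neck, below the bead. Origin: on its underside, on the post's axis at the start (post z 5 mm); axes as the post's then. Bridge of the U downhill, x -38 to -14 mm, overhanging both sides of the rib 5 to 13 mm clear of the board; two arms 12 mm wide run uphill past the neck to x = +39 mm.
- clip_mid (a point): Point 2 mm above the clip's origin (mid-thickness). Each arm is sprung sideways, 2 N/mm, pressing on the neck with 2 N, and must spread 4 mm to pass the bead: a lift of 16 to 19 mm along the post, 10 to 20 N. Above the bead the arms close again; the clip then stays up there, loose round the thin tip, when the wedge is drawn out, and may tip about the bead until nearly level.
- clip_tab (a point): Centre of the clip's upstanding grip tab on its bridge: 12 mm wide (along clip y), 10 mm long (x), 24 mm tall (z); the tab's top is 12 mm above this point and the bridge's upper face 12 mm below. Axes as the clip's.
- wedge: Loose forked wedge, 200 mm long, 50 mm wide, 38 mm high, 120 to 220 g, lying on its sole. Origin: on the sole, half-way along; x towards the fork's tip, z up. Two black tines, from 13 to 25 mm either side of the middle, rise from 3 to 33 mm thick over the first 75 mm from the tip, then stay level. Slot 26 mm wide, 92 mm long; cross-piece behind it 15 mm clear of the sole.
- wedge_grip (a point): Centre of the wedge's wooden handle (80 mm long, 22 mm wide, 24 mm tall), 26 mm above the sole, 160 mm behind the tip; axes as the wedge's. Low runners under the tines end 22 mm ahead of this point.
- wedge_tip (a point): Middle of the fork's front edge, at sole level; axes as the wedge's. With the slot astride the rib and the sole flat on the board, the clip passes the bead by the time this point is 75 mm uphill of the post's axis (sooner if the board is packed high); at 78 mm the slot's end meets the fin. Tines are slippery, friction about 0.2.
- dish: Loose round white plastic tub lid used as a parts dish, open side up, 124 mm across at the rim, 18 mm high, wall and floor 3 mm. Origin: centre of its underside.
- paint_jar: Bystander: white paint jar, 48 mm across, 65 mm tall. Origin: centre of its underside.
- sieve_lid: Bystander: round white lid with a wire sieve in it, 84 mm across, 16 mm high. Origin: centre of its underside.
- applicator: Bystander: grass applicator standing on its white cup, 84 mm across, 200 mm tall. Origin: centre of its underside.
- stand: Fixed wooden painting stand carrying a sloping MDF baseboard, 30 degrees from level, rising towards the robot's right. Origin: on the table straight below the post's origin, which is 130 mm up. The board reaches 190 mm downhill and 85 mm uphill of the post and 90 mm each side. Its surface is packed up differently each time: 0 to 8 mm below the post's origin, to be found by touch.

How it is judged:
By the outcome, as a careful person would: the job done as asked, in the order asked, and still so for the second after the job is handed in, with the robot touching nothing.
It also fails if it takes over 70 s, if anything falls off the work surface, if the arm or the gripper's body presses on something with over 40 N, if the wrist force passes 120 N, or if a joint passes its speed limit or range.

## Working session

There is one attempt and no reset: what is moved stays moved. The work goes in short steps, Python scripts to look and compute and a tool call to move; the robot and the scene stay as the last step left them, time stands still between calls to the robot, and variables do not carry over. Pictures are saved under pics/ and viewed, and the job is handed in when it is done.

Besides the shell and the picture viewer there is one more tool, called after ">>>" as name(argument=value, ...) on one line, values as JSON. step_arm: Moves the arm, as the interface text tells. Its arguments: {"type":"object","properties":{"motion":{"type":"string"}},"required":["motion"]}

```bash
ls; mkdir -p pics
cat > h.py <<'E'
import numpy as np, cv2
from bench import robot, snapshot, camera_params
from scipy.spatial.transform import Rotation as Ro
def snap(name,fn):
    p=camera_params(name); im=snapshot(name); cv2.imwrite('pics/'+fn+'.png',im[:,:,::-1]); 
    np.savez('pics/'+fn+'.npz',K=[[p['fx'],0,p['cx']],[0,p['fy'],p['cy']],[0,0,1]],D=p['D'],R=p['R'],t=p['t'])
    return im
def cam(fn):
    d=np.load('pics/'+fn+'.npz'); return d['K'],d['D'],d['R'],d['t']
def ray(fn,u,v):
    K,D,R,t=cam(fn); n=cv2.undistortPoints(np.array([[[u,v]]],float),K,D)[0,0]
    d=R.T@np.array([n[0],n[1],1]); return -R.T@t,d/np.linalg.norm(d)
def onz(fn,u,v,z):
    o,d=ray(fn,u,v); return o+d*(z-o[2])/d[2]
def tri(obs):
    A=np.zeros((3,3));b=np.zeros(3);L=[]
    for fn,u,v in obs:
        o,d=ray(fn,u,v);P=np.eye(3)-np.outer(d,d);A+=P;b+=P@o;L.append((o,P))
    x=np.linalg.solve(A,b); return x,[np.linalg.norm(P@(x-o)) for o,P in L]
def proj(fn,X):
    K,D,R,t=cam(fn); return cv2.projectPoints(np.array(X,float).reshape(-1,1,3),cv2.Rodrigues(R)[0],t,K,D)[0][:,0]
def st():
    o=robot.get_obs()
    for k in('time','joint_positions','tool_pos','ee_rot','wrist_force','wrist_torque','width'):print(k,np.round(o[k],4))
    return o
E
python3 - <<'E'
from h import *
o=st()
for n in('scene','top','wrist'): snap(n,n+'0')
E
```

```text
pics
time 0.0
joint_positions [ 1.0669  0.0879  1.3722 -0.      1.6836 -0.1031]
tool_pos [0.2143 0.5059 0.1878]
ee_rot [ 3.0547  1.5686 -2.0584]
wrist_force [ 0.338  -0.3593 -0.3916]
wrist_torque [0.0177 0.0053 0.0063]
width 0.0937
```

View pics/scene0.png

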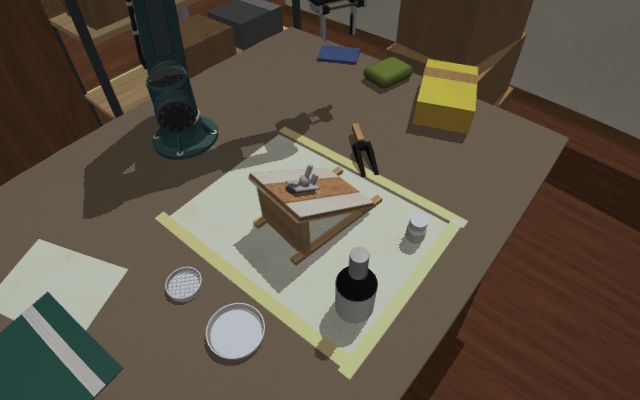

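View pics/top0.png

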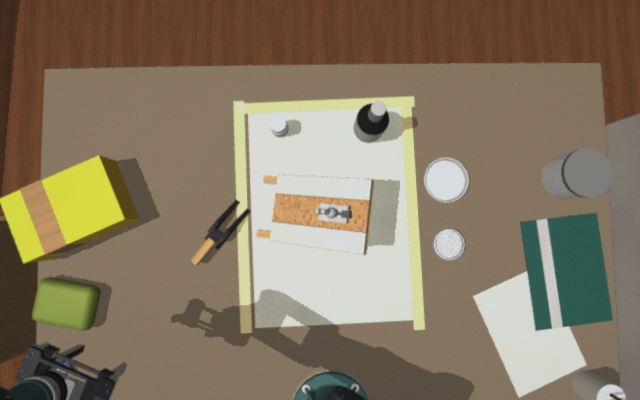

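View pics/wrist0.png

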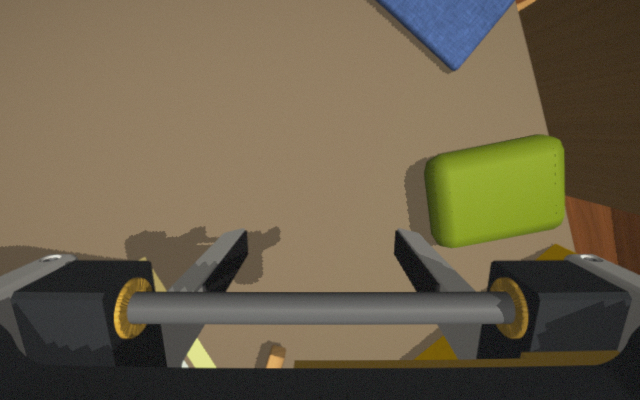

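The top view shows the stand near px (330,213), the wedge at (220,235) with its handle at the lower left and tines at the upper right, the dish at (446,180) and the sieve lid at (449,244). The jar is at (280,128) and the applicator at (372,120). I'll zoom in next.

Run:
```python
from h import *
a=cv2.imread('pics/top0.png')
cv2.imwrite('pics/t_w.png',cv2.resize(a[190:275,180:265],None,fx=7,fy=7,interpolation=cv2.INTER_CUBIC))
cv2.imwrite('pics/t_s.png',cv2.resize(a[165:265,250:385],None,fx=5.8,fy=5.8,interpolation=cv2.INTER_CUBIC))
a=cv2.imread('pics/scene0.png')
cv2.imwrite('pics/s_s.png',cv2.resize(a[110:260,240:400],None,fx=4,fy=4,interpolation=cv2.INTER_CUBIC)[:600])
for n in('top0','scene0'):
    K,D,R,t=cam(n);print(n,K[0,0],D,(-R.T@t).round(3))
```

```text
top0 406.80988042683583 [-0.02340959  0.          0.          0.          0.        ] [0.502 0.019 1.123]
scene0 396.8150757195059 [-0.1025147  0.         0.         0.         0.       ] [ 0.984 -0.462  0.795]
```

View pics/t_w.png

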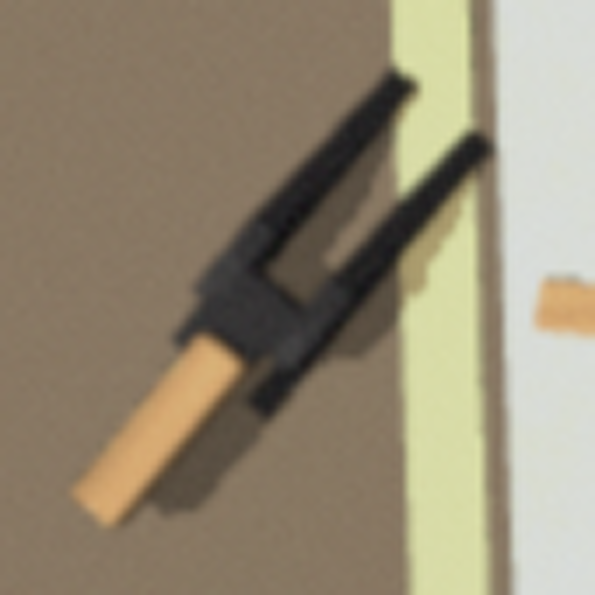

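View pics/t_s.png

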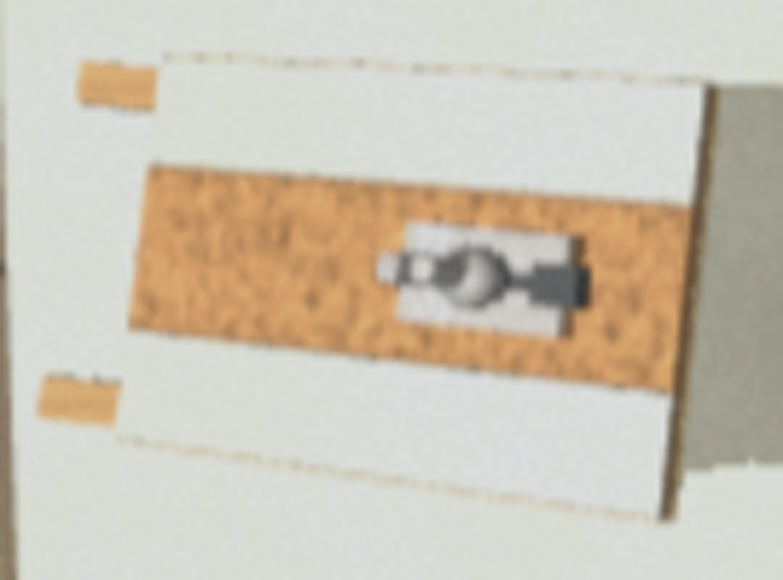

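View pics/s_s.png

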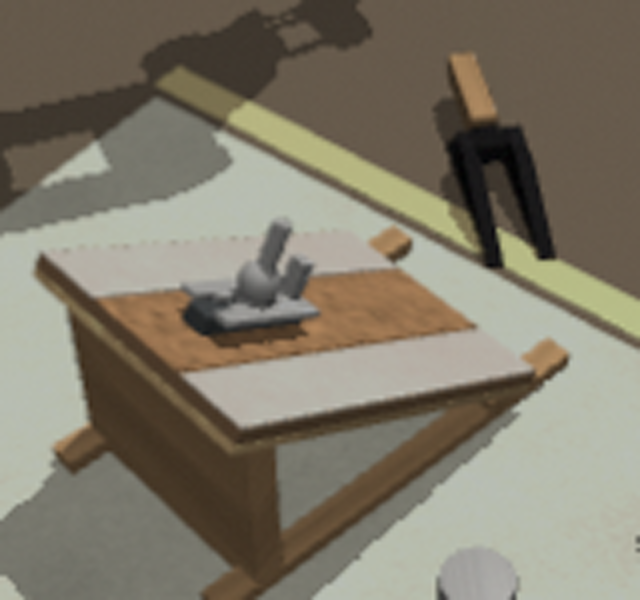

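```bash
cat > a.py <<'E'
from h import *
f=lambda x,y:(180+x/7-.43,190+y/7-.43)
g=lambda x,y:(250+x/5.8-.4,165+y/5.8-.4)
T='top0'
# handle top corners z .038
for p in [(75,492),(108,527),(205,335),(245,362)]: print('handle',onz(T,*f(*p),.038).round(4))
for p in [(403,80),(482,143)]: print('tine',onz(T,*f(*p),.003).round(4))
for p in [(152,165),(131,327),(688,205),(668,392)]: print('cork',onz(T,*g(*p),.12).round(4))
s=lambda x,y:(240+x/4-.37,110+y/4-.37)
print('posttip',tri([(T,*g(475,275)),('scene0',*s(258,282))]), 'ball')
print('tab',tri([(T,*g(388,268)),('scene0',*s(301,265))]))
for n,z,p in [('dish',.018,(446,180)),('sieve',.016,(449,244)),('jar',.065,(280,127)),('app',.2,(379,110))]: print(n,onz(T,*p,z).round(4))
E
python3 a.py
```

```text
handle [0.4114 0.3623 0.038 ]
handle [0.3982 0.3498 0.038 ]
handle [0.4698 0.3133 0.038 ]
handle [0.4594 0.2982 0.038 ]
tine [0.5674 0.2453 0.003 ]
tine [0.5422 0.2143 0.003 ]
cork [0.5788 0.1263 0.12  ]
cork [0.5101 0.1357 0.12  ]
cork [ 0.5584 -0.1018  0.12  ]
cork [ 0.4791 -0.0915  0.12  ]
posttip (array([ 0.5302234 , -0.00836583,  0.15164574]), [np.float64(0.001590502129282332), np.float64(0.0015905021292824128)]) ball
tab (array([0.5332385 , 0.02670911, 0.14061013]), [np.float64(0.0005261624285872094), np.float64(0.0005261624285871135)])
dish [ 0.6158 -0.3294  0.018 ]
sieve [ 0.4409 -0.3321  0.016 ]
jar [0.7574 0.1199 0.065 ]
app [ 0.7619 -0.1219  0.2   ]
```

```bash
cat >> h.py <<'E'
def toolR():
    o=robot.get_obs(); return np.array(o['tool_pos']),Ro.from_euler('xyz',o['ee_rot']).as_matrix()
def go(pos,R=None):
    """print shift in current tool axes(cm) and rotvec in tool axes"""
    p,R0=toolR()
    d=R0.T@(np.array(pos)-p)*100
    rv=np.zeros(3) if R is None else Ro.from_matrix(R0.T@R).as_rotvec()
    print('shift cm',d.round(2),'n>=',np.ceil(np.linalg.norm(d)/4.17),'rot',rv.round(4),'n>=',np.ceil(np.linalg.norm(rv)/.125))
def frame(x,z): # tool frame from x dir and jaw dir
    x=np.array(x,float);x/=np.linalg.norm(x);z=np.array(z,float);z-=x*(x@z);z/=np.linalg.norm(z);return np.c_[x,np.cross(z,x),z]
E
python3 - <<'E'
from h import *
p,R=toolR();print(R.round(3))
K,D,Rc,t=cam('wrist0');c=-Rc.T@t
print('cam in tool',(R.T@(c-p)).round(4),'axes',(R.T@Rc.T).round(3),K[0,0])
w=np.array([.12,-.101,0]);w/=np.linalg.norm(w)
for s in(1,-1):
  F=frame([0,0,-1],s*np.cross([0,0,1],w));print(F.round(3)); go([.435,.331,.19],F)
E
```

```text
[[-0.001 -0.921  0.39 ]
 [-0.001  0.39   0.921]
 [-1.     0.    -0.002]]
cam in tool [-0.1952  0.0691 -0.001 ] axes [[ 0.    -0.236  0.972]
 [-0.    -0.972 -0.236]
 [ 1.    -0.    -0.001]] 297.4403482103999
[[ 0.    -0.765  0.644]
 [ 0.     0.644  0.765]
 [-1.     0.     0.   ]]
shift cm [ -0.18 -27.14  -7.51] n>= 7.0 rot [ 2.989e-01 -1.600e-03  1.000e-04] n>= 3.0
[[ 0.     0.765 -0.644]
 [ 0.    -0.644 -0.765]
 [-1.     0.     0.   ]]
shift cm [ -0.18 -27.14  -7.51] n>= 7.0 rot [-2.8427e+00 -1.0000e-04 -2.3000e-03] n>= 23.0
```

Run:
```python
from h import *
w=np.array([.12,-.101,0]);w/=np.linalg.norm(w)
go([.535,.247,.19],frame([0,0,-1],np.cross([0,0,1],w)))
```

```text
shift cm [ -0.18 -39.63 -11.34] n>= 10.0 rot [ 2.989e-01 -1.600e-03  1.000e-04] n>= 3.0
```

>>> step_arm(motion="100 0 -3.3 -0.95 0 0 0;100 0 -3.3 -0.95 0 0 0;100 0 -3.3 -0.95 0 0 0;100 0 -3.3 -0.95 0 0 0;100 0 -3.3 -0.95 0 0 0;100 0 -3.3 -0.95 0 0 0;100 0 -3.3 -0.95 0 0 0;100 0 -3.3 -0.95 0 0 0;100 0 -3.3 -0.95 0 0 0;100 0 -3.3 -0.95 0 0 0;100 0 -3.3 -0.95 0 0 0;100 0 -3.3 -0.95 0 0 0;100 0 0 0 0.1 0 0;100 0 0 0 0.1 0 0;100 0 0 0 0.1 0 0;100 0 0 0 0 0 0;100 0 0 0 0 0 0")

```text
time: 1.57
tool_pos: [0.5346, 0.2469, 0.1885]
ee_rot: [2.498, 1.57, -2.912]
wrist_force: [0.3, 0.4, -0.5]
width: 0.0939
```

Run:
```python
from h import *
st(); snap('wrist','w1')
```

```text
time 1.5667
joint_positions [ 3.3630e-01  1.7470e-01  1.2740e+00  1.0000e-04  1.6936e+00 -5.3610e-01]
tool_pos [0.5346 0.2469 0.1885]
ee_rot [ 2.4983  1.57   -2.9124]
wrist_force [ 0.3105  0.3504 -0.5275]
wrist_torque [ 0.0469 -0.0166  0.0309]
width 0.0939
```

View pics/w1.png

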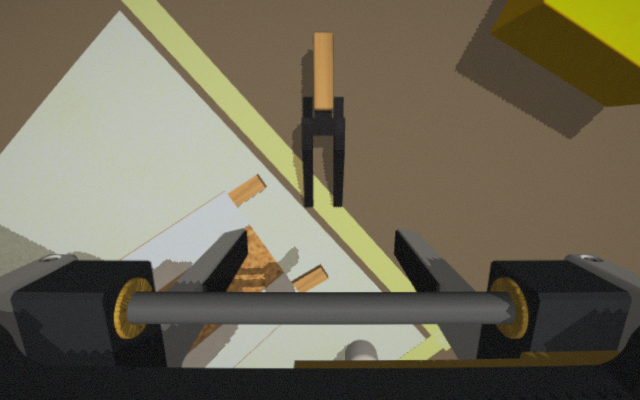

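```bash
cat > wedge.py <<'E'
from h import *
import sys
def find(fn):
    im=cv2.imread(f'pics/{fn}.png');h=cv2.cvtColor(im,cv2.COLOR_BGR2HSV)
    m=cv2.inRange(h,(8,110,120),(20,255,255));k=cv2.connectedComponentsWithStats(m)
    out=[]
    for i in range(1,k[0]):
        if k[2][i,4]>300:
            c=cv2.findContours((k[1]==i).astype(np.uint8),cv2.RETR_EXTERNAL,cv2.CHAIN_APPROX_NONE)[0][0]
            r=cv2.minAreaRect(c);out.append((k[2][i],k[3][i],r))
    return out
if __name__=='__main__':
    for fn in sys.argv[1:]:
        for s,c,r in find(fn): print(fn,s,c.round(1),np.round(r[0],1),np.round(r[1],1),round(r[2],1), [onz(fn,*p,.038)[:2].round(4).tolist() for p in cv2.boxPoints(r)])
E
python3 wedge.py w1 top0
python3 - <<'E'
from h import *
for p in [(308,206),(339,206)]: print(onz('w1',*p,.003).round(4))
im=cv2.imread('pics/w1.png'); cv2.imwrite('pics/w1c.png',cv2.resize(im[20:220,270:380],None,fx=3,fy=3,interpolation=cv2.INTER_CUBIC))
E
```

```text
w1 [ 313   32   20   77 1473] [322.9  69.7] [322.5  70. ] [76. 19.] 90.0 [[0.3964, 0.3506], [0.4093, 0.3659], [0.4687, 0.3168], [0.4552, 0.3007]]
w1 [229 175  37  31 512] [246.8 190.1] [246.9 190.1] [15.  34.7] 56.3 [[0.4642, 0.1608], [0.4695, 0.2028], [0.4867, 0.2002], [0.4816, 0.1578]]
w1 [241 226  39  43 767] [256.6 252.7] [260. 247.] [42. 38.] 90.0 [[0.5033, 0.1444], [0.5331, 0.18], [0.5745, 0.1428], [0.5436, 0.1058]]
w1 [293 267  35  25 435] [310.5 279.9] [310.2 280.2] [13.6 33.5] 59.7 [[0.6007, 0.1421], [0.6066, 0.1856], [0.6246, 0.1818], [0.619, 0.1378]]
w1 [235 268  36  24 367] [252.  280.7] [253.3 280.6] [22.1 35.8] 84.1 [[0.5416, 0.096], [0.567, 0.1342], [0.5916, 0.1157], [0.5659, 0.0766]]
top0 [  20  179   47   76 1618] [ 42.5 216.5] [ 42.4 216.2] [72.  23.2] 68.2 [[0.6114, 0.828], [0.6337, 0.7699], [0.4539, 0.6923], [0.4319, 0.7497]]
top0 [ 273  194   97   38 2096] [318.5 211.6] [320.7 211.5] [94.1 30.5] 5.7 [[0.508, 0.1447], [0.5889, 0.136], [0.5601, -0.114], [0.4792, -0.104]]
[0.5424 0.2167 0.003 ]
[0.5687 0.248  0.003 ]
```

View pics/w1c.png

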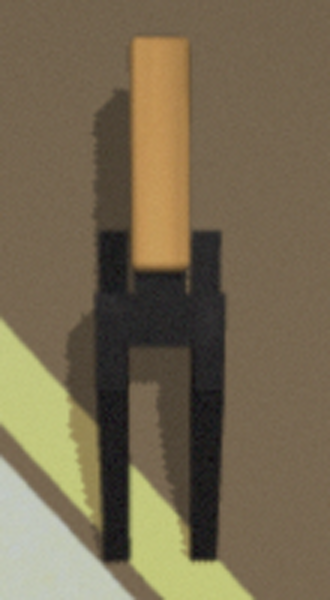

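The wedge is straight ahead in the image: handle centre px (323,70), tine tips (308,206) and (339,206). Its length checks out at 159 mm from grip to tip. Next I'll go over the handle and look again to get the height.

Run:
```python
from h import *
w=np.array([.1232,-.1011,0]);w/=np.linalg.norm(w)
F=frame([0,0,-1],np.cross([0,0,1],w));go([.470,.3025,.13],F);go([.4324,.3335,.13],F)
```

```text
shift cm [5.87 8.51 0.11] n>= 3.0 rot [-0.0111 -0.0004 -0.0003] n>= 1.0
shift cm [ 5.87 13.38  0.06] n>= 4.0 rot [-0.0111 -0.0004 -0.0003] n>= 1.0
```

>>> step_arm(motion="100 1.47 2.13 0.03 -0.011 0 0;100 1.47 2.13 0.03 0 0 0;100 1.47 2.13 0.03 0 0 0;100 1.47 2.13 0.03 0 0 0;100 0 0 0 0 0 0;100 0 0 0 0 0 0")

```text
time: 2.12
tool_pos: [0.4687, 0.3026, 0.1294]
ee_rot: [2.98, 1.569, -2.418]
wrist_force: [0.4, -0.6, 0.3]
width: 0.0939
```

```bash
python3 - <<'E'
from h import *
snap('wrist','w2')
from wedge import find
for f in('w1','w2'):
  for s,c,r in find(f)[:1]: print(f,s,c)
E
python3 wedge.py w2
```

```text
w1 [ 313   32   20   77 1473] [322.90495587  69.72505092]
w2 [ 313  113   23   84 1881] [323.83785221 153.80223285]
w2 [ 313  113   23   84 1881] [323.8 153.8] [324.  154.5] [83. 22.] 90.0 [[0.3965, 0.3508], [0.4094, 0.3665], [0.4706, 0.3175], [0.4568, 0.3007]]
w2 [230 257  28  30 321] [244.8 270.4] [240.6 270.5] [16.5 34.1] 59.0 [[0.459, 0.1738], [0.4639, 0.2113], [0.4812, 0.2074], [0.4766, 0.1694]]
w2 [ 183  324   94   44 2291] [236.7 350.4] [229.5 345.5] [43. 93.] 90.0 [[0.477, 0.0963], [0.542, 0.1769], [0.5848, 0.139], [0.5171, 0.0546]]
```

View pics/w2.png

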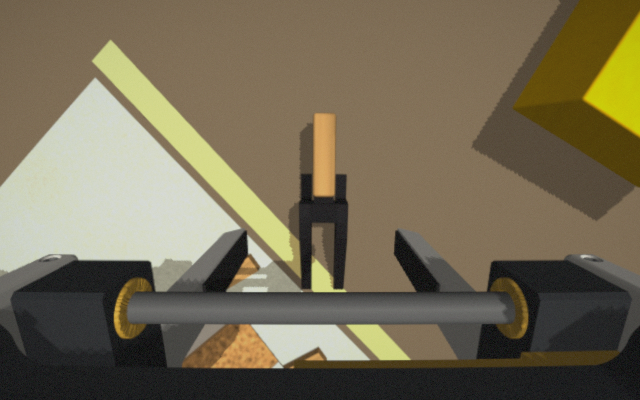

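Run:
```python
from h import *
for a,b in [((312.5,31.5),(312.5,112.5)),((332.5,31.5),(335.5,112.5)),((322.9,69.7),(323.8,153.8)),((308,206.5),(307,289))]:
  print(tri([('w1',*a),('w2',*b)]))
w=np.array([.1232,-.1011,0]);w/=np.linalg.norm(w)
F=frame([0,0,-1],np.cross([0,0,1],w));go([.4327,.3336,.026],F)
```

```text
(array([0.395722  , 0.35062215, 0.03765701]), [np.float64(0.00012518148179437982), np.float64(0.00012518148179438835)])
(array([0.40915042, 0.3670938 , 0.03666571]), [np.float64(0.00020438115980172744), np.float64(0.00020438115980173823)])
(array([0.43170919, 0.33480104, 0.03726408]), [np.float64(0.00010441155012925445), np.float64(0.00010441155012931733)])
(array([0.54302202, 0.21759114, 0.00630156]), [np.float64(0.0009626182758885206), np.float64(0.000962618275888396)])
shift cm [10.45  4.88  0.04] n>= 3.0 rot [-0.0006  0.0003  0.0009] n>= 1.0
```

>>> step_arm(motion="100 0 2.44 0.02 0 0 0;100 0 2.44 0.02 0 0 0;100 2 0 0 0 0 0;100 2 0 0 0 0 0;100 2 0 0 0 0 0;100 2 0 0 0 0 0;100 1.5 0 0 0 0 0;100 0.9 0 0 0 0 0;100 0 0 0 0 0 0;20 0 0 0 0 0 0;20 0 0 0 0 0 0;20 0 0 0 0 0 0;20 0 0 0 0 0 0;20 0 0 0 0 0 0")

```text
time: 3.33
tool_pos: [0.4331, 0.334, 0.0272]
ee_rot: [-0.33, 1.569, 0.551]
wrist_force: [1.5, -0.6, 0.5]
width: 0.0637
```

>>> step_arm(motion="10 0 0 0 0 0 0;10 0 0 0 0 0 0;10 0 0 0 0 0 0;10 0 0 0 0 0 0;10 0 0 0 0 0 0;10 0 0 0 0 0 0;0 0 0 0 0 0 0;0 0 0 0 0 0 0;0 0 0 0 0 0 0;0 0 0 0 0 0 0")

```text
time: 4.17
tool_pos: [0.4326, 0.3336, 0.0262]
ee_rot: [0.199, 1.571, 1.08]
wrist_force: [1.2, 0.0, -0.2]
width: 0.0003
```

Run:
```python
from h import *
st();snap('wrist','w3');snap('scene','s3')
a=cv2.imread('pics/s3.png');cv2.imwrite('pics/s3c.png',cv2.resize(a[90:240,280:440],None,fx=4,fy=4,interpolation=cv2.INTER_CUBIC))
```

```text
time 4.1667
joint_positions [ 0.5532  0.1682  1.611   0.      1.3623 -0.3278]
tool_pos [0.4326 0.3336 0.0262]
ee_rot [0.1994 1.5708 1.0803]
wrist_force [ 1.243   0.0182 -0.1852]
wrist_torque [ 0.0264 -0.0339  0.0356]
width 0.0003
```

View pics/w3.png

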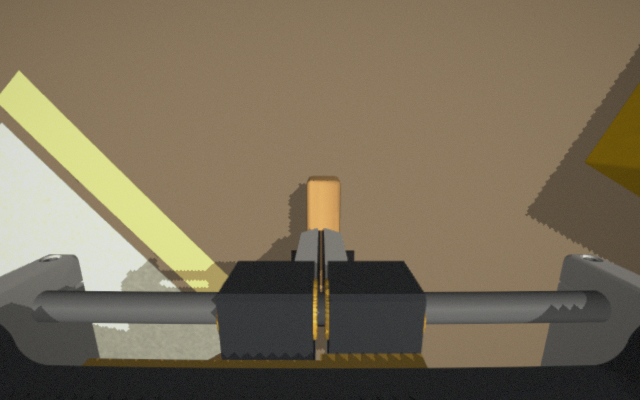

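View pics/s3c.png

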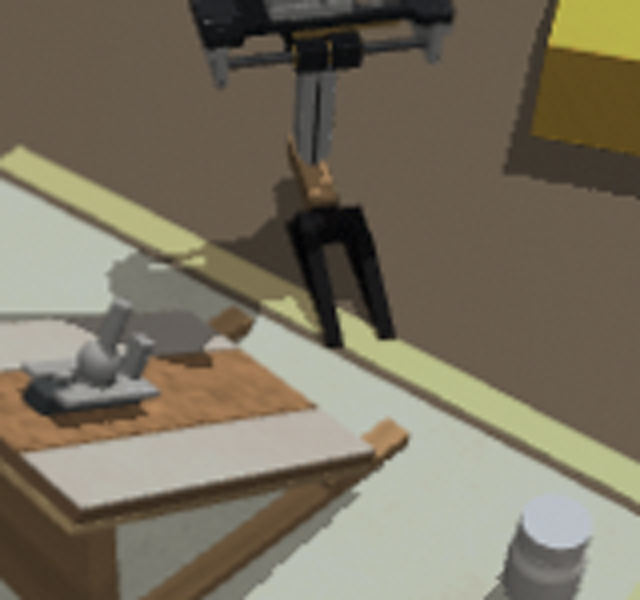

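Run:
```python
from h import *
for f in('w3','s3'):
  X=[[.4326,.3336,z] for z in(.007,.026,.038,.06)]
  print(proj(f,X).round(1).tolist())
print((proj('s3',X)-[280,90])*4)
a=cv2.imread('pics/w3.png');cv2.imwrite('pics/w3c.png',cv2.resize(a[160:300,260:400],None,fx=4.2,fy=4.2,interpolation=cv2.INTER_CUBIC))
a=cv2.imread('pics/s3.png');cv2.imwrite('pics/s3d.png',cv2.resize(a[100:180,320:400],None,fx=7.5,fy=7.5,interpolation=cv2.INTER_CUBIC))
```

```text
[[322.3, 226.3], [322.4, 234.7], [322.6, 240.8], [322.8, 254.1]]
[[356.5, 138.6], [356.8, 133.7], [357.0, 130.6], [357.3, 124.8]]
[[305.85391555 194.27328131]
 [307.09017417 174.95302359]
 [307.88310952 162.52908314]
 [309.36172338 139.29409363]]
```

View pics/w3c.png

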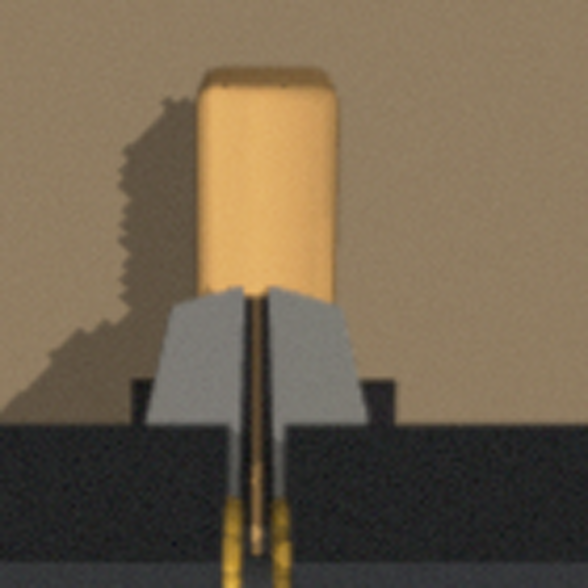

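View pics/s3d.png

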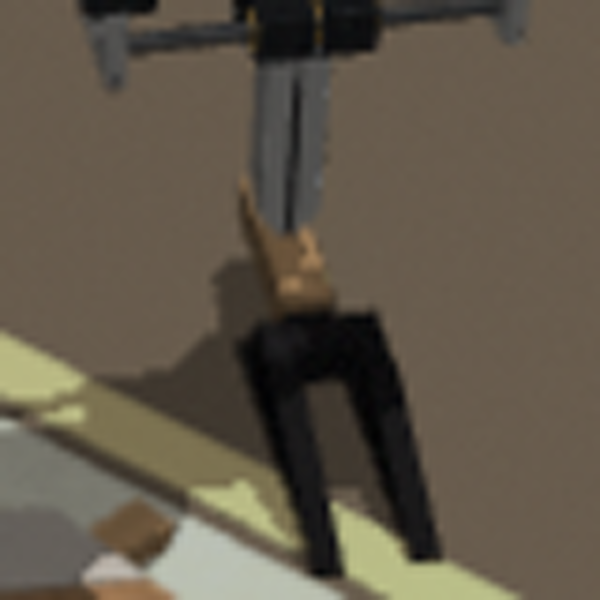

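Run:
```python
from h import *
p=np.array([0.5346,0.2469,0.1885]);R=Ro.from_euler('xyz',[2.4983,1.57,-2.9124]).as_matrix()
for x in(.019,0,-.012,-.02):
  for y in(.008,-.008):
    X=[p+R@[x,y,z] for z in(-.047,.047,-.0595,.0595)]
    print(x,y,proj('w1',X).round(0).tolist())
a=cv2.imread('pics/w1.png');cv2.imwrite('pics/w1d.png',cv2.resize(a[200:380,130:300],None,fx=3.3,fy=3.3,interpolation=cv2.INTER_CUBIC))
```

```text
0.019 0.008 [[260.0, 216.0], [385.0, 216.0], [243.0, 216.0], [402.0, 216.0]]
0.019 -0.008 [[261.0, 236.0], [384.0, 236.0], [244.0, 236.0], [400.0, 236.0]]
0 0.008 [[254.0, 224.0], [391.0, 223.0], [236.0, 224.0], [409.0, 223.0]]
0 -0.008 [[255.0, 245.0], [390.0, 245.0], [238.0, 245.0], [407.0, 245.0]]
-0.012 0.008 [[250.0, 229.0], [395.0, 229.0], [231.0, 229.0], [414.0, 229.0]]
-0.012 -0.008 [[252.0, 252.0], [394.0, 252.0], [233.0, 252.0], [413.0, 252.0]]
-0.02 0.008 [[247.0, 233.0], [398.0, 233.0], [227.0, 233.0], [418.0, 233.0]]
-0.02 -0.008 [[249.0, 257.0], [397.0, 257.0], [229.0, 257.0], [416.0, 257.0]]
```

View pics/w1d.png

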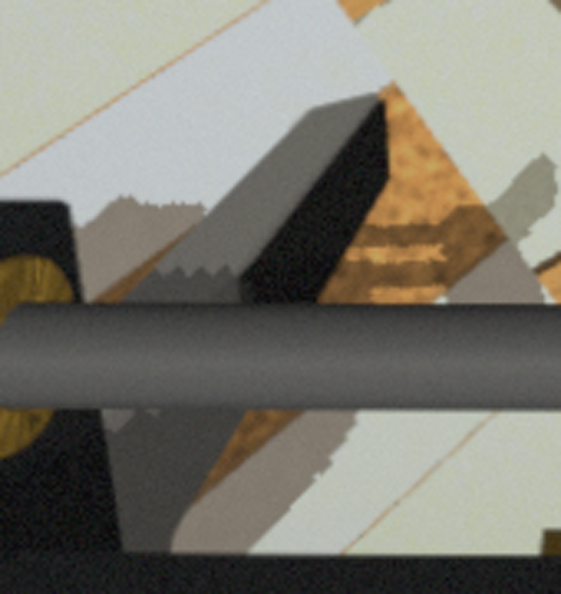

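The gripper shut on nothing. In w1 and w3 the drawn fingertips sit about 14 mm *behind* the reported TCP, where the text says 19 mm ahead. I'll raise the arm and check the fingertip position in the fixed cameras.

>>> step_arm(motion="0 -2 0 0 0 0 0;0 -2 0 0 0 0 0;0 -2 0 0 0 0 0;0 0 0 0 0 0 0;0 0 0 0 0 0 0")

```text
time: 4.68
tool_pos: [0.4334, 0.3342, 0.0873]
ee_rot: [-0.319, 1.568, 0.562]
wrist_force: [0.5, -0.2, -0.5]
width: 0.0007
```

Run:
```python
from h import *
st();snap('scene','s4');snap('top','t4');snap('wrist','w4')
p,R=toolR()
X=[p+R@[x,0,0] for x in(.019,0,-.014,-.033)]
print((proj('s4',X)-[320,80])*7.5, proj('t4',X))
a=cv2.imread('pics/s4.png');cv2.imwrite('pics/s4c.png',cv2.resize(a[80:160,320:400],None,fx=7.5,fy=7.5,interpolation=cv2.INTER_CUBIC))
a=cv2.imread('pics/t4.png');cv2.imwrite('pics/t4c.png',cv2.resize(a[190:275,170:255],None,fx=7,fy=7,interpolation=cv2.INTER_CUBIC))
```

```text
time 4.6833
joint_positions [ 0.5532  0.1207  1.5374  0.      1.4803 -0.3278]
tool_pos [0.4334 0.3342 0.0873]
ee_rot [-0.3192  1.5676  0.5618]
wrist_force [ 0.5438 -0.1808 -0.5019]
wrist_torque [-0.0234  0.0384  0.0313]
width 0.0007
[[277.67571776 325.09554749]
 [280.24217552 286.32306553]
 [282.16512897 257.18972191]
 [284.81893312 216.86576935]] [[198.33199461 252.78859937]
 [196.09440836 253.30615107]
 [194.39248745 253.69977541]
 [192.00684708 254.25149059]]
```

View pics/s4c.png

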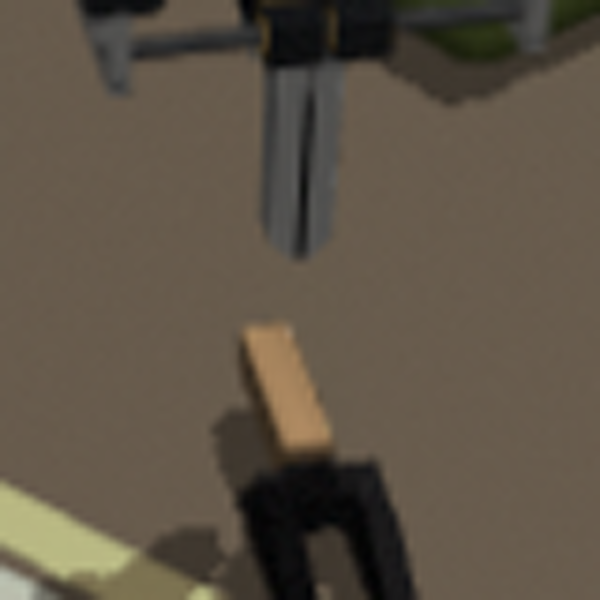

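View pics/t4c.png

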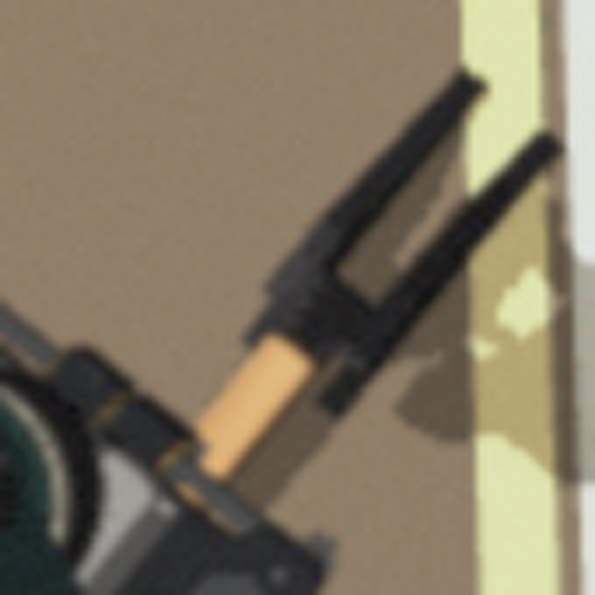

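View pics/w4.png

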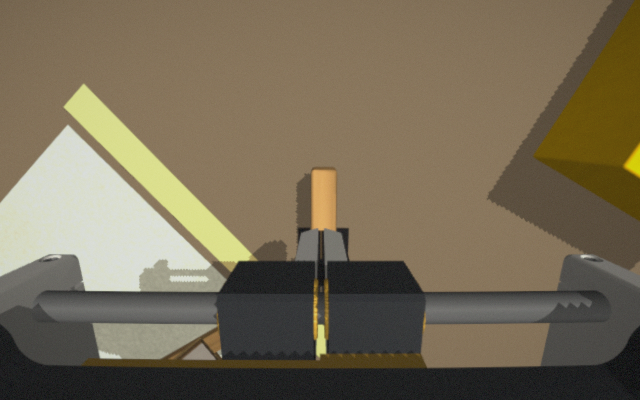

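The scene camera agrees: the fingertips are about 14 mm behind the reported TCP, so the true grasp point is the reported TCP shifted −33 mm along tool x. I'll use that from here and feel for contact on the way down.

>>> step_arm(motion="60 0 0 0 0 0 0;60 0 0 0 0 0 0;60 0 0 0 0 0 0;60 0 0 0 0 0 0;60 0 0 0 0 0 0;60 0 0 0 0 0 0;60 0 0 0 0 0 0;60 0 0 0 0 0 0;60 0 0 0 0 0 0;60 0 0 0 0 0 0;60 1.5 0 0 0 0 0;60 1.5 0 0 0 0 0;60 1.5 0 0 0 0 0;60 1.5 0 0 0 0 0;60 1 0 0 0 0 0;60 0.5 0 0 0 0 0;60 0.5 0 0 0 0 0;60 0 0 0 0 0 0")

```text
time: 6.33
tool_pos: [0.4322, 0.3335, 0.0055]
ee_rot: [2.788, 1.57, -2.614]
wrist_force: [-0.6, -0.7, 0.5]
width: 0.0563
```

Run:
```python
from h import *
st();snap('wrist','w5')
a=cv2.imread('pics/w5.png');cv2.imwrite('pics/w5c.png',cv2.resize(a[140:300,220:420],None,fx=4,fy=3.7))
```

```text
time 6.3333
joint_positions [ 0.5532  0.188   1.6323  0.      1.3223 -0.3278]
tool_pos [0.4322 0.3335 0.0055]
ee_rot [ 2.7885  1.5697 -2.6137]
wrist_force [-0.5595 -0.6728  0.504 ]
wrist_torque [ 0.0063 -0.0382 -0.0603]
width 0.0563
```

View pics/w5c.png

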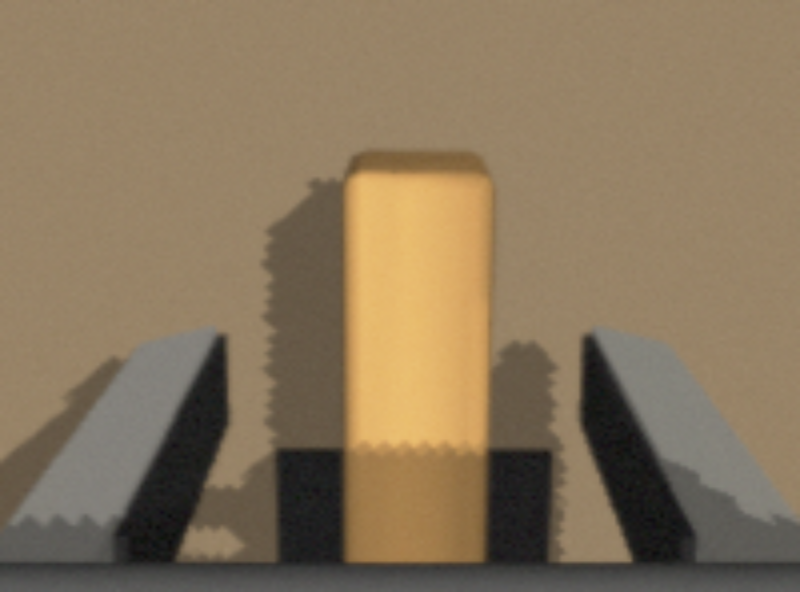

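The fingers straddle the handle, which sits about 2 mm off to the right. I'll go down the rest of the way and close.

>>> step_arm(motion="60 0.4 0 0.1 0 0 0;60 0.4 0 0.05 0 0 0;60 0.4 0 0 0 0 0;60 0 0 0 0 0 0;0 0 0 0 0 0 0;0 0 0 0 0 0 0;0 0 0 0 0 0 0;0 0 0 0 0 0 0;0 0 0 0 0 0 0;0 0 0 0 0 0 0;0 0 0 0 0 0 0;0 0 0 0 0 0 0;0 0 0 0 0 0 0")

```text
time: 7.47
tool_pos: [0.4336, 0.3349, -0.0057]
ee_rot: [-0.212, 1.57, 0.669]
wrist_force: [0.7, 0.4, 0.1]
width: 0.0215
```

```bash
cat > board.py <<'E'
from h import *
g=lambda x,y:(250+x/5.8-.4,165+y/5.8-.4)
yaw=np.radians(-96);P=np.array([.530,-.006,.126])
for it in range(5):
    u=np.array([np.cos(yaw),np.sin(yaw),0]);n=np.array([0,0,1])*.866-u*.5
    pts=[]
    for p in [(152,165),(131,327),(688,205),(668,392)]:
        o,d=ray('top0',*g(*p));pts.append(o+d*((P-o)@n)/(d@n))
    a=(pts[2]-pts[0]+pts[3]-pts[1]);yaw=np.arctan2(a[1],a[0])
print(np.degrees(yaw),np.round(pts,4),(np.mean(pts,0)).round(4))
E
python3 board.py
python3 - <<'E'
from h import *
y=np.radians(-95)
F=frame([0,0,-1],np.cross([0,0,1],[np.cos(y),np.sin(y),0]));go([.52,-.16,.28],F)
E
```

```text
-97.42103883858923 [[ 0.5849  0.1347  0.0414]
 [ 0.5108  0.1449  0.0411]
 [ 0.5553 -0.0951  0.1751]
 [ 0.4804 -0.0854  0.1751]] [0.5328 0.0248 0.1082]
shift cm [-28.57 -38.16 -32.66] n>= 14.0 rot [ 9.682e-01  3.000e-04 -1.000e-04] n>= 8.0
```

>>> step_arm(motion="0 -1 0 0 0 0 0;0 -2 0 0 0 0 0;0 -3.5 0 0 0 0 0;0 -3.5 0 0 0 0 0;0 -3.5 0 0 0 0 0;0 -3.5 0 0 0 0 0;0 -3.5 0 0 0 0 0;0 -3.5 0 0 0 0 0;0 -3.5 0 0 0 0 0;0 -1 0 0 0.12 0 0;0 0 0 0 0.12 0 0;0 0 0 0 0.12 0 0;0 0 0 0 0.12 0 0;0 0 0 0 0.12 0 0;0 0 0 0 0.12 0 0;0 0 0 0 0.12 0 0;0 0 0 0 0.12 0 0;0 0 0 0 0.05 0 0;0 0 0 0 0 0 0")

```text
time: 9.05
tool_pos: [0.4332, 0.3347, 0.2794]
ee_rot: [2.786, 1.571, 2.657]
wrist_force: [-0.4, 0.6, -1.0]
width: 0.0219
```

Run:
```python
from h import *
st();go([.52,-.16,.28])
```

```text
time 9.05
joint_positions [5.5410e-01 8.2200e-02 1.1985e+00 2.0000e-04 1.8611e+00 6.8390e-01]
tool_pos [0.4332 0.3347 0.2794]
ee_rot [2.7863 1.5706 2.6566]
wrist_force [-0.3757  0.6237 -0.9707]
wrist_torque [ 0.0278  0.0494 -0.0411]
width 0.0219
shift cm [ -0.06 -47.93  15.  ] n>= 13.0 rot [0. 0. 0.] n>= 0.0
```

>>> step_arm(motion="0 0 -2 0.6 0 0 0;0 0 -3.4 1.05 0 0 0;0 0 -3.5 1.1 0 0 0;0 0 -3.5 1.1 0 0 0;0 0 -3.5 1.1 0 0 0;0 0 -3.5 1.1 0 0 0;0 0 -3.5 1.1 0 0 0;0 0 -3.5 1.1 0 0 0;0 0 -3.5 1.1 0 0 0;0 0 -3.5 1.1 0 0 0;0 0 -3.5 1.1 0 0 0;0 0 -3.5 1.1 0 0 0;0 0 -3.5 1.1 0 0 0;0 0 -2 0.6 0 0 0;0 0 -1 0.3 0 0 0;0 0 0 0 0 0 0;0 0 0 0 0 0 0")

```text
time: 10.47
tool_pos: [0.5183, -0.1485, 0.2791]
ee_rot: [2.016, 1.569, 1.888]
wrist_force: [-0.1, 0.2, -0.4]
width: 0.0218
```

Run:
```python
from h import *
st();snap('wrist','b1')
```

```text
time 10.4667
joint_positions [-3.8500e-01  6.3800e-02  1.2186e+00  1.1000e-03  1.8600e+00 -2.5620e-01]
tool_pos [ 0.5183 -0.1485  0.2791]
ee_rot [2.016  1.5694 1.8876]
wrist_force [-0.1436  0.2029 -0.4104]
wrist_torque [0.0642 0.0934 0.0151]
width 0.0218
```

View pics/b1.png

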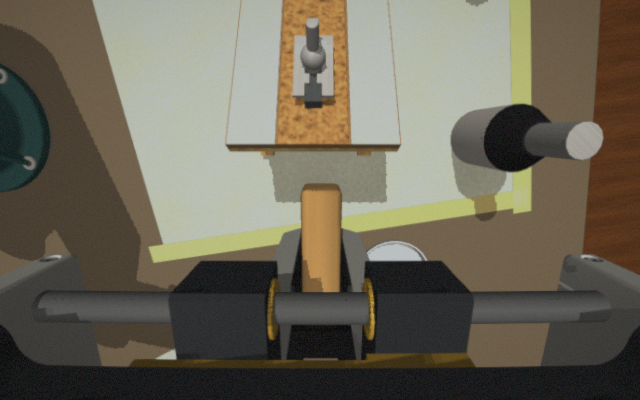

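Board seen edge-on at row 147, post ball at (313,57), clip arms (295–332, 37–97). I'll take a second view 6 cm further downhill.

>>> step_arm(motion="0 1 2 0 0 0 0;0 1 2 0 0 0 0;0 1 2 0 0 0 0;0 0 0 0 0 0 0;0 0 0 0 0 0 0")

```text
time: 10.93
tool_pos: [0.5257, -0.0873, 0.2491]
ee_rot: [3.03, 1.57, 2.906]
wrist_force: [-0.4, -0.0, -1.7]
width: 0.0217
```

Run:
```python
from h import *
snap('wrist','b2')
for n,(x0,x1,y0,y1) in {'b1':(220,410,0,160),'b2':(220,420,0,200)}.items():
  a=cv2.imread(f'pics/{n}.png');cv2.imwrite(f'pics/{n}c.png',cv2.resize(a[y0:y1,x0:x1],None,fx=4 if n=='b1' else 3,fy=3.7 if n=='b1' else 3,interpolation=cv2.INTER_CUBIC))
```

```text
(no output)
```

View pics/b1c.png

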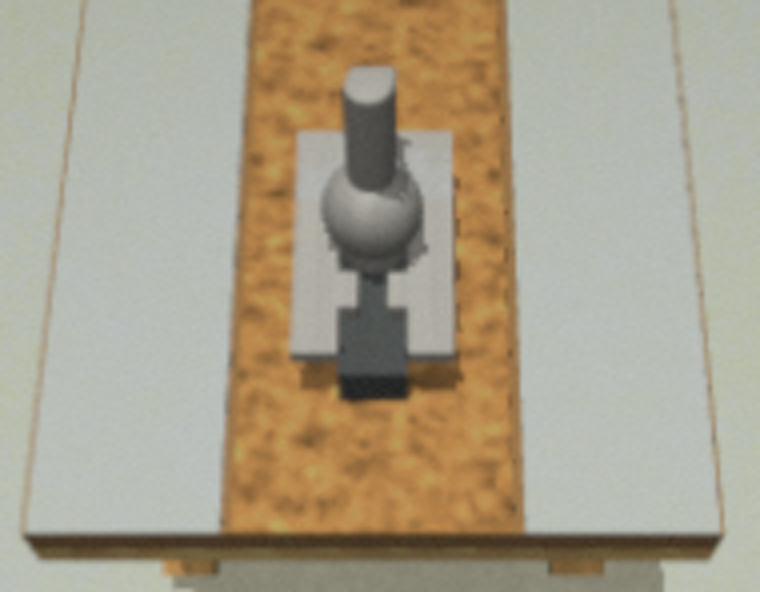

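View pics/b2c.png

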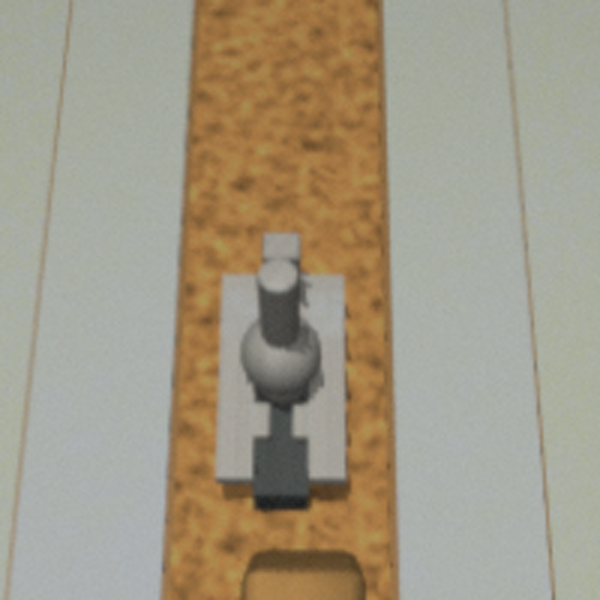

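```bash
cat > post.py <<'E'
from h import *
A=lambda x,y:('b1',220+(x+.5)/4-.5,(y+.5)/3.7-.5)
B=lambda x,y:('b2',220+(x+.5)/3-.5,(y+.5)/3-.5)
prs={'tip':((368,84),(278,275)),'ball':((373,222),(281,363)),'c_ur':((292,356),(217,480)),'c_ul':((456,356),(345,480)),'c_dr':((296,132),(221,274)),'c_dl':((452,132),(344,276))}
r={}
for k,(a,b) in prs.items():
    x,e=tri([A(*a),B(*b)]);r[k]=x;print(k,x.round(4),np.round(e,4))
up=(r['c_ur']+r['c_ul']-r['c_dr']-r['c_dl'])/2;print('clip len',np.linalg.norm(up),'yaw',np.degrees(np.arctan2(up[1],up[0])),'slope',np.degrees(np.arcsin(-up[2]/-np.linalg.norm(up))))
print('across',np.linalg.norm(r['c_ur']-r['c_ul']),np.degrees(np.arctan2(*(r['c_ul']-r['c_ur'])[[1,0]])),np.degrees(np.arctan2(*(r['c_dl']-r['c_dr'])[[1,0]])))
ax=r['tip']-r['ball'];print('axis',ax/np.linalg.norm(ax),np.linalg.norm(ax))
print('clipmean',np.mean([r[k] for k in r if k[0]=='c'],0).round(4))
# cork edges on plane
yaw=np.radians(-97)
P=np.array([.53,-.008,.126])
for it in range(4):
    u=np.array([np.cos(yaw)*.866,np.sin(yaw)*.866,.5]);n=np.array([-.5*np.cos(yaw),-.5*np.sin(yaw),.866])
    def on(q):
        o,d=ray(*q);return o+d*((P-o)@n)/(d@n)
    L=[on(A(*p)) for p in((250,0),(222,530),(508,0),(523,530))]
    L2=[on(B(*p)) for p in((195,0),(163,595),(380,0),(398,595))]
    a=L[1]-L[0]+L[3]-L[2];b=L2[1]-L2[0]+L2[3]-L2[2]
    yaw=np.arctan2(a[1],a[0])
    print('cork yaws',np.degrees(yaw),np.degrees(np.arctan2(b[1],b[0])))
print(np.round(L,4));print(np.round(L2,4))
E
python3 post.py
```

```text
tip [0.53   0.0135 0.1849] [0.0001 0.0001]
ball [ 0.5271 -0.0083  0.1462] [0. 0.]
c_ur [ 0.5023 -0.0419  0.1579] [0.0001 0.0001]
c_ul [ 0.5431 -0.0471  0.1571] [0.0002 0.0002]
c_dr [0.5099 0.0248 0.1195] [0.0001 0.0001]
c_dl [0.5517 0.0185 0.1226] [0.0001 0.0001]
clip len 0.07592542424368673 yaw -96.92038313428516 slope 28.703696443497346
across 0.04114172288335293 -7.263793478228562 -8.591979052897305
axis [0.06514164 0.48868727 0.87002374] 0.044476588521620945
clipmean [ 0.5268 -0.0114  0.1393]
cork yaws -97.50885957270381 -97.38622644132177
cork yaws -97.50920104404895 -97.38613715086899
cork yaws -97.50920129591508 -97.38613711060611
cork yaws -97.50920129610088 -97.38613711057644
[[ 0.5002  0.0769  0.0797]
 [ 0.4796 -0.0854  0.1741]
 [ 0.5758  0.0671  0.0796]
 [ 0.5536 -0.095   0.174 ]]
[[ 0.5093  0.14    0.0429]
 [ 0.4812 -0.0749  0.168 ]
 [ 0.5828  0.1308  0.0426]
 [ 0.5552 -0.0842  0.1677]]
```

```bash
cat >> h.py <<'E'
YAW=np.radians(-97.45);S30=np.radians(30)
uh=np.array([np.cos(YAW),np.sin(YAW),0]);U=np.cos(S30)*uh+np.array([0,0,.5]);N=np.array([0,0,np.cos(S30)])-.5*uh
V=np.cross(N,U);P=np.array([.5261,-.0164,.1305])
FB=np.c_[-N,-U,V]
def tcp_for_tip(x,h,y=0): return P+U*(x-.160)+N*(h-.0057)+V*y
E
python3 - <<'E'
from h import *
print(tcp_for_tip(-.06,.02),FB)
p=tcp_for_tip(-.06,.02);p[2]=.2
go(p,FB)
E
```

```text
[0.5517308  0.17960689 0.03288416] [[-0.06483047  0.11228967  0.99155839]
 [-0.49577919  0.85871475 -0.12966094]
 [-0.8660254  -0.5         0.        ]]
shift cm [ 4.96 26.91 -0.82] n>= 7.0 rot [ 0.0037  0.0017 -0.5231] n>= 5.0
```

>>> step_arm(motion="0 0 2 0 0 0 0;0 0 3.5 -0.1 0 0 0;0 0 3.5 -0.1 0 0 0;0 0 3.5 -0.1 0 0 0;0 0 3.5 -0.1 0 0 0;0 0 3.5 -0.1 0 0 0;0 0 3.5 -0.2 0 0 0;0 0 2.4 -0.2 0 0 0;0 0 1.5 0 0 0 0;0 1 0 0 0 0 -0.1;0 1 0 0 0 0 -0.1;0 1 0 0 0 0 -0.1;0 1 0 0 0 0 -0.1;0 0 0 0 0 0 -0.1;0 0 0 0 0 0 -0.023;0 0 0 0 0 0 0;0 0 0 0 0 0 0")

```text
time: 12.4
tool_pos: [0.5517, 0.1721, 0.2105]
ee_rot: [-1.569, 1.05, -1.698]
wrist_force: [0.4, 0.1, -1.4]
width: 0.0215
```

Run:
```python
from h import *
st();go(tcp_for_tip(-.06,.03),FB)
```

```text
time 12.4
joint_positions [ 0.4671  0.3747  1.0788 -0.4616  1.9589  0.4785]
tool_pos [0.5517 0.1721 0.2105]
ee_rot [-1.5686  1.0498 -1.6984]
wrist_force [ 0.411   0.1283 -1.4146]
wrist_torque [0.3422 0.0569 0.0036]
width 0.0215
shift cm [14.03  9.49 -0.11] n>= 5.0 rot [-0.0002  0.0012 -0.0026] n>= 1.0
```

>>> step_arm(motion="0 0 2 0 0 0 0;0 0 2.5 0 0 0 0;0 0 2.5 0 0 0 0;0 0 2.5 -0.1 0 0 0;0 2 0 0 0 0 0;0 2.5 0 0 0 0 0;0 2.5 0 0 0 0 0;0 2 0 0 0 0 0;0 2 0 0 0 0 0;0 0 0 0 0 0 0;0 0 0 0 0 0 0")

```text
time: 13.32
tool_pos: [0.5541, 0.1981, 0.0684]
ee_rot: [-1.569, 1.049, -1.701]
wrist_force: [0.8, 0.9, -1.1]
width: 0.0215
```

Run:
```python
from h import *
st();snap('scene','s6');snap('top','t6')
p,R=toolR()
tp=[p+R@[-.0057,-.160,z] for z in(.013,.025,-.013,-.025)]
print('tip post frame',[((np.mean(tp,0)-P)@a).round(4) for a in(U,V,N)])
print(proj('s6',tp).round(1).tolist(),proj('t6',tp).round(1).tolist())
a=cv2.imread('pics/s6.png');cv2.imwrite('pics/s6c.png',cv2.resize(a[130:230,260:380],None,fx=6,fy=6,interpolation=cv2.INTER_CUBIC))
a=cv2.imread('pics/t6.png');cv2.imwrite('pics/t6c.png',cv2.resize(a[165:255,260:380],None,fx=6,fy=6,interpolation=cv2.INTER_CUBIC))
print((proj('s6',tp)-[260,130])*6,(proj('t6',tp)-[260,165])*6)
```

```text
time 13.3167
joint_positions [ 0.499   0.4778  1.223  -0.4216  1.7502  0.6206]
tool_pos [0.5541 0.1981 0.0684]
ee_rot [-1.569   1.0493 -1.7014]
wrist_force [ 0.7994  0.9071 -1.0927]
wrist_torque [ 0.3896 -0.0162 -0.0484]
width 0.0215
tip post frame [np.float64(-0.0592), np.float64(0.0004), np.float64(0.0616)]
[[330.1, 166.5], [333.6, 169.1], [322.7, 161.1], [319.3, 158.6]] [[300.9, 203.7], [301.5, 198.7], [299.6, 214.5], [299.0, 219.5]]
[[420.71866252 219.26013533]
 [441.72411794 234.7158731 ]
 [376.13368764 186.4759329 ]
 [355.97552613 171.6627432 ]] [[245.13872974 231.91804181]
 [248.71153555 201.93557445]
 [237.38198882 297.03986251]
 [233.79487893 327.16865051]]
```

View pics/s6c.png

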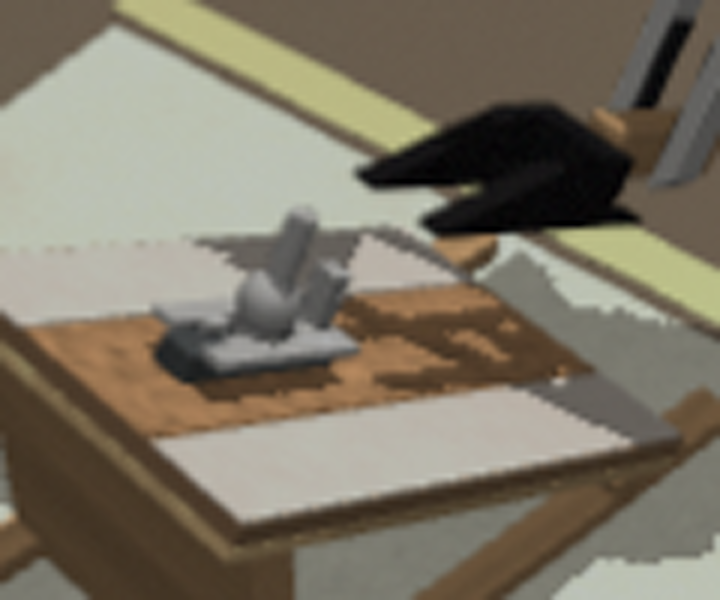

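View pics/t6c.png

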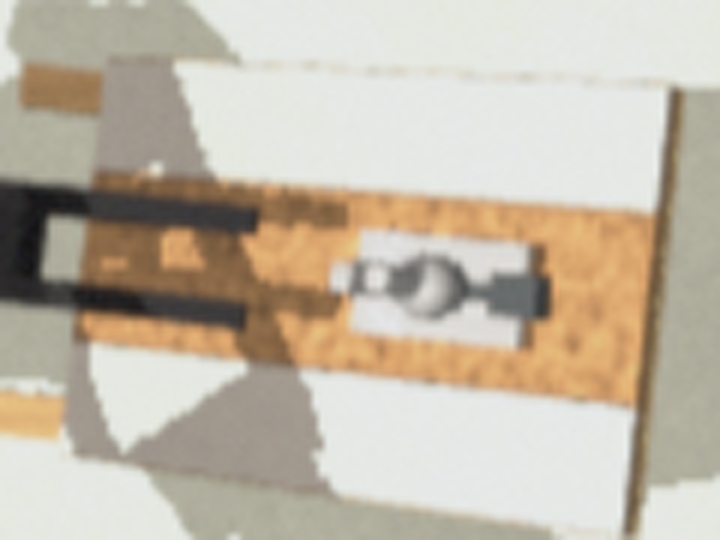

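Run:
```python
from h import *
X=[P+N*.0194,P+N*.059]
X+= [P+U*x+V*y+N*.009 for x,y in((-.038,.021),(-.038,-.021),(.039,.021),(.039,-.021))]
print(((proj('s6',X)-[260,130])*6).round(0).tolist());print(((proj('t6',X)-[260,165])*6).round(0).tolist())
```

```text
[[258.0, 303.0], [294.0, 214.0], [350.0, 347.0], [281.0, 292.0], [213.0, 364.0], [142.0, 305.0]]
[[422.0, 287.0], [373.0, 279.0], [359.0, 230.0], [347.0, 332.0], [526.0, 245.0], [515.0, 350.0]]
```

>>> step_arm(motion="0 1 0 0 0 0 0;0 1 0 0 0 0 0;0 1 0 0 0 0 0;0 1 0 0 0 0 0;0 0.6 0 0 0 0 0;0 0.3 0 0 0 0 0;0 0 0 0 0 0 0;0 0 0 0 0 0 0")

```text
time: 14.08
tool_pos: [0.5505, 0.1753, 0.0246]
ee_rot: [-1.571, 1.048, -1.7]
wrist_force: [-0.3, 0.2, -0.7]
width: 0.0221
```

```bash
cat >> h.py <<'E'
def tip():
    o=robot.get_obs();p,R=toolR();t=p+R@[-.0057,-.160,0];f=np.array(o['wrist_force']);m=np.array(o['wrist_torque'])
    print('t %.2f tip x y h mm'%o['time'],(np.array([(t-P)@a for a in(U,V,N)])*1000).round(1),'F along U,V,N',np.array([f@a for a in(U,V,N)]).round(1),'M',np.array([m@a for a in(U,V,N)]).round(2),'w',round(o['width'],4),'rot err',Ro.from_matrix(R.T@FB).as_rotvec().round(3))
E
python3 -c "from h import *;tip()"
```

```text
t 14.08 tip x y h mm [-60.3  -0.6  10.5] F along U,V,N [-0.5 -0.3 -0.5] M [-0.03  0.39  0.04] w 0.0221 rot err [ 0.001  0.    -0.001]
```

Now feel for the board in small steps.

>>> step_arm(motion="0 0.2 0 0 0 0 0;0 0.2 0 0 0 0 0;0 0.2 0 0 0 0 0;0 0.2 0 0 0 0 0;0 0 0 0 0 0 0")

```text
time: 14.5
tool_pos: [0.5497, 0.1712, 0.0174]
ee_rot: [-1.572, 1.048, -1.701]
wrist_force: [0.6, 0.0, -1.0]
width: 0.0215
```

```bash
python3 -c "from h import *;tip()"
```

```text
t 14.50 tip x y h mm [-60.3  -0.8   2.2] F along U,V,N [-0.6  0.6 -0.8] M [-0.04  0.42  0.04] w 0.0215 rot err [ 0.001  0.    -0.   ]
```

>>> step_arm(motion="0 0.1 0 0 0 0 0;0 0.1 0 0 0 0 0;0 0 0 0 0 0 0")

```text
time: 14.75
tool_pos: [0.5497, 0.1704, 0.0159]
ee_rot: [-1.571, 1.048, -1.7]
wrist_force: [-0.2, 0.4, -1.3]
width: 0.0215
```

```bash
python3 -c "from h import *;tip()"
```

```text
t 14.75 tip x y h mm [-60.3  -0.6   0.5] F along U,V,N [-1.  -0.3 -1. ] M [-0.03  0.41  0.07] w 0.0215 rot err [ 0.001  0.    -0.001]
```

>>> step_arm(motion="0 0.1 0 0 0 0 0;0 0.1 0 0 0 0 0;0 0 0 0 0 0 0")

```text
time: 15.0
tool_pos: [0.5496, 0.1693, 0.0141]
ee_rot: [-1.571, 1.048, -1.7]
wrist_force: [-0.0, 0.2, -1.9]
width: 0.0216
```

```bash
python3 -c "from h import *;tip()"
```

```text
t 15.00 tip x y h mm [-60.3  -0.7  -1.6] F along U,V,N [-1.1 -0.  -1.6] M [-0.15  0.42 -0.01] w 0.0216 rot err [ 0.001  0.    -0.   ]
```

>>> step_arm(motion="0 0.1 0 0 0 0 0;0 0.05 0 0 0 0 0;0 0 0 0 0 0 0")

```text
time: 15.25
tool_pos: [0.5495, 0.1686, 0.0129]
ee_rot: [-1.571, 1.048, -1.7]
wrist_force: [0.2, -0.6, -1.4]
width: 0.0219
```

```bash
python3 -c "from h import *;tip()"
```

```text
t 15.25 tip x y h mm [-60.3  -0.6  -3. ] F along U,V,N [-0.2  0.2 -1.5] M [-0.08  0.41 -0.01] w 0.0219 rot err [ 0.001  0.    -0.001]
```

>>> step_arm(motion="0 0.1 0 0 0 0 0;0 0.05 0 0 0 0 0;0 0 0 0 0 0 0")

```text
time: 15.5
tool_pos: [0.5494, 0.1679, 0.0115]
ee_rot: [-1.571, 1.048, -1.7]
wrist_force: [-0.3, 0.3, -0.8]
width: 0.0218
```

```bash
python3 -c "from h import *;tip()"
```

```text
t 15.50 tip x y h mm [-60.3  -0.6  -4.5] F along U,V,N [-0.6 -0.3 -0.6] M [-0.11  0.35  0.04] w 0.0218 rot err [ 0.001  0.    -0.001]
```

>>> step_arm(motion="0 0.1 0 0 0 0 0;0 0.05 0 0 0 0 0;0 0 0 0 0 0 0")

```text
time: 15.75
tool_pos: [0.5493, 0.1671, 0.0102]
ee_rot: [-1.571, 1.048, -1.7]
wrist_force: [0.2, 0.4, -1.9]
width: 0.0216
```

```bash
python3 -c "from h import *;tip()"
```

```text
t 15.75 tip x y h mm [-60.3  -0.7  -6. ] F along U,V,N [-1.3  0.1 -1.5] M [-0.04  0.38  0.07] w 0.0216 rot err [ 0.001  0.    -0.001]
```

>>> step_arm(motion="0 0.1 0 0 0 0 0;0 0 0 0 0 0 0")

```text
time: 15.92
tool_pos: [0.5494, 0.1667, 0.0095]
ee_rot: [-1.571, 1.048, -1.7]
wrist_force: [0.0, 0.8, -1.3]
width: 0.0217
```

```bash
python3 -c "from h import *;tip()"
```

```text
t 15.92 tip x y h mm [-60.3  -0.5  -6.9] F along U,V,N [-1.4 -0.1 -0.8] M [-0.07  0.29  0.03] w 0.0217 rot err [ 0.001  0.001 -0.001]
```

>>> step_arm(motion="0 0.1 0 0 0 0 0;0 0 0 0 0 0 0")

```text
time: 16.08
tool_pos: [0.5495, 0.1666, 0.0094]
ee_rot: [-1.569, 1.048, -1.698]
wrist_force: [-0.2, 2.1, 1.9]
width: 0.0219
```

```bash
python3 -c "from h import *;tip()"
```

```text
t 16.08 tip x y h mm [-60.3  -0.4  -7.1] F along U,V,N [-0.9 -0.4  2.7] M [-0.28  0.17 -0.01] w 0.0219 rot err [ 0.     0.001 -0.001]
```

>>> step_arm(motion="0 0.1 0 0 0 0 0;0 0 0 0 0 0 0")

```text
time: 16.25
tool_pos: [0.5496, 0.1666, 0.0093]
ee_rot: [-1.568, 1.049, -1.697]
wrist_force: [-1.4, 4.4, 4.6]
width: 0.0221
```

```bash
python3 -c "from h import *;tip()"
```

```text
t 16.25 tip x y h mm [-60.4  -0.4  -7.3] F along U,V,N [-1.3 -2.   6. ] M [-0.46  0.13 -0.03] w 0.0221 rot err [ 0.     0.002 -0.002]
```

Contact with the board at h ≈ −7 mm, at 6 N. I'll ease off a touch and slide uphill.

>>> step_arm(motion="0 -0.08 0 0 0 0 0;0 0 -0.4 0 0 0 0;0 0 -0.5 0 0 0 0;0 0 -0.5 0 0 0 0;0 0 -0.5 0 0 0 0;0 0 -0.5 0 0 0 0;0 0 -0.5 0 0 0 0;0 0 0 0 0 0 0")

```text
time: 16.92
tool_pos: [0.5468, 0.1409, 0.0243]
ee_rot: [-1.566, 1.048, -1.696]
wrist_force: [1.1, 3.1, 6.0]
width: 0.0217
```

Run:
```python
from h import *
tip();snap('top','t7');snap('scene','s7')
a=cv2.imread('pics/s7.png');cv2.imwrite('pics/s7c.png',cv2.resize(a[130:230,260:380],None,fx=6,fy=6,interpolation=cv2.INTER_CUBIC))
a=cv2.imread('pics/t7.png');cv2.imwrite('pics/t7c.png',cv2.resize(a[165:255,260:380],None,fx=6,fy=6,interpolation=cv2.INTER_CUBIC))
```

```text
t 16.92 tip x y h mm [-30.5   0.   -7.2] F along U,V,N [0.2 0.7 6.8] M [-0.13 -0.02  0.05] w 0.0217 rot err [-0.     0.002 -0.001]
```

View pics/s7c.png

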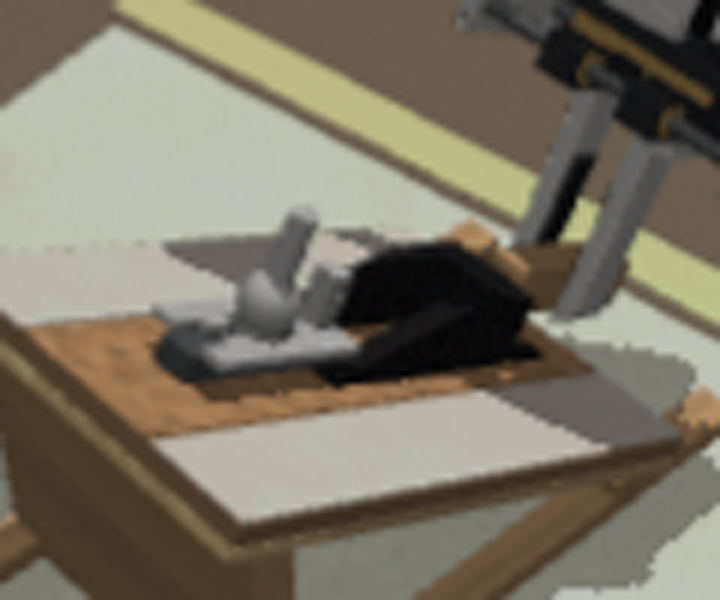

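View pics/t7c.png

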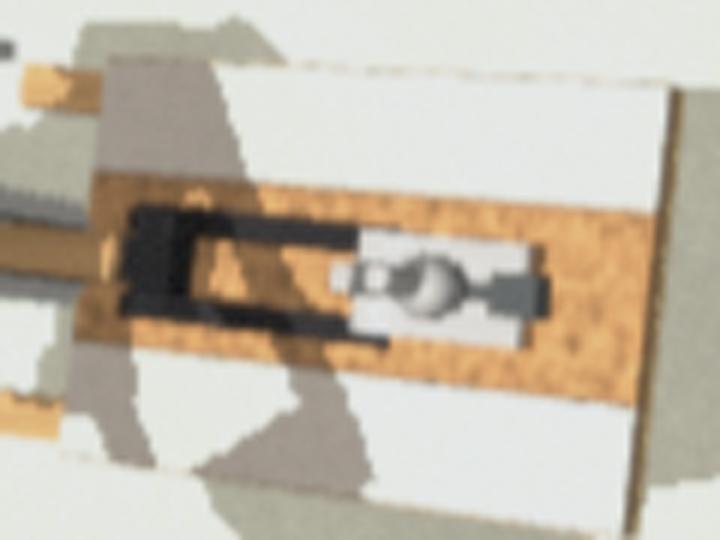

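Run:
```python
from h import *
for x in(-.030,-.024):
  X=[P+U*x+V*y+N*-.006 for y in(.025,-.025)]
  print(((proj('s7',X)-[260,130])*6).round(0).tolist(),((proj('t7',X)-[260,165])*6).round(0).tolist())
```

```text
[[330.0, 387.0], [248.0, 320.0]] [[395.0, 226.0], [381.0, 346.0]]
[[320.0, 388.0], [238.0, 321.0]] [[407.0, 227.0], [393.0, 347.0]]
```

>>> step_arm(motion="0 -0.05 -0.4 0 0 0 0;0 0 -0.4 0 0 0 0;0 0 -0.4 0 0 0 0;0 0 -0.4 0 0 0 0;0 0 -0.4 0 0 0 0;0 0 -0.4 0 0 0 0;0 0 0 0 0 0 0")

```text
time: 17.6
tool_pos: [0.5437, 0.121, 0.0359]
ee_rot: [-1.569, 1.049, -1.698]
wrist_force: [1.1, 4.6, 5.1]
width: 0.022
```

```bash
python3 -c "from h import *;tip()"
```

```text
t 17.60 tip x y h mm [-7.3 -0.3 -7.3] F along U,V,N [-1.5  0.5  6.8] M [-0.16  0.4   0.03] w 0.022 rot err [ 0.     0.001 -0.002]
```

>>> step_arm(motion="0 0 -0.4 0 0 0 0;0 0 -0.4 0 0 0 0;0 0 -0.4 0 0 0 0;0 0 -0.4 0 0 0 0;0 0 0 0 0 0 0")

```text
time: 18.02
tool_pos: [0.542, 0.1098, 0.0424]
ee_rot: [-1.57, 1.054, -1.697]
wrist_force: [1.6, 9.3, 1.0]
width: 0.0214
```

```bash
python3 -c "from h import *;tip()"
```

```text
t 18.02 tip x y h mm [ 5.8 -0.3 -8. ] F along U,V,N [-7.7  0.4  5.6] M [-0.13  1.44  0.03] w 0.0214 rot err [ 0.002  0.002 -0.007]
```

>>> step_arm(motion="0 0 -0.4 0 0 0 0;0 0 -0.4 0 0 0 0;0 0 -0.4 0 0 0 0;0 0 -0.4 0 0 0 0;0 0 0 0 0 0 0")

```text
time: 18.43
tool_pos: [0.5402, 0.0966, 0.0501]
ee_rot: [-1.571, 1.055, -1.697]
wrist_force: [1.0, 11.1, 1.2]
width: 0.0216
```

```bash
python3 -c "from h import *;tip()"
```

```text
t 18.43 tip x y h mm [21.2 -0.2 -8.2] F along U,V,N [-9.1 -0.5  6.6] M [-0.15  1.6   0.06] w 0.0216 rot err [ 0.003  0.002 -0.007]
```

>>> step_arm(motion="0 0 -0.4 0 0 0 0;0 0 -0.4 0 0 0 0;0 0 -0.4 0 0 0 0;0 0 0 0 0 0 0")

```text
time: 18.77
tool_pos: [0.5388, 0.0858, 0.0564]
ee_rot: [-1.57, 1.054, -1.697]
wrist_force: [1.8, 9.3, 2.3]
width: 0.0221
```

```bash
python3 -c "from h import *;tip();snap('scene','s8')
a=cv2.imread('pics/s8.png');cv2.imwrite('pics/s8c.png',cv2.resize(a[130:230,260:380],None,fx=6,fy=6,interpolation=cv2.INTER_CUBIC))"
```

```text
t 18.77 tip x y h mm [33.8 -0.2 -8. ] F along U,V,N [-7.   0.5  6.7] M [-0.08  1.42  0.05] w 0.0221 rot err [ 0.003  0.002 -0.006]
```

View pics/s8c.png

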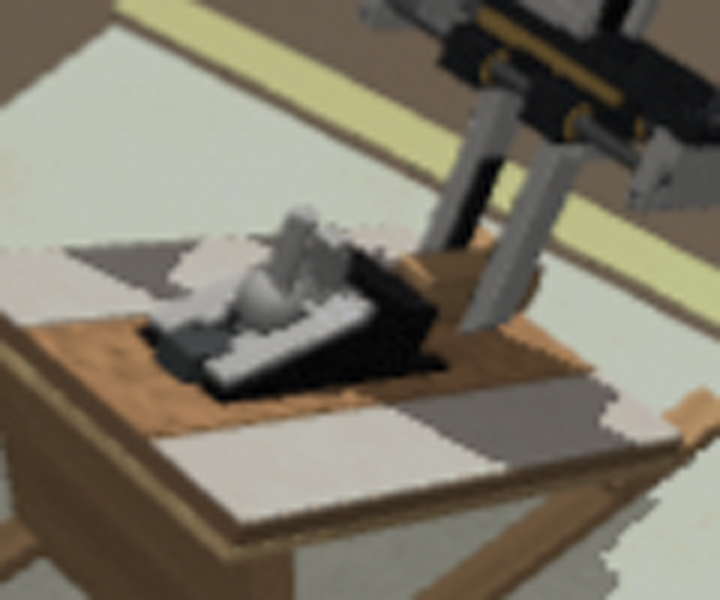

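The clip lies on the ramp of the tines and is still below the bead. I'll carry on.

>>> step_arm(motion="0 0 -0.4 0 0 0 0;0 0 -0.4 0 0 0 0;0 0 -0.4 0 0 0 0;0 0 -0.4 0 0 0 0;0 0 0 0 0 0 0")

```text
time: 19.23
tool_pos: [0.5372, 0.0744, 0.063]
ee_rot: [-1.572, 1.058, -1.697]
wrist_force: [1.9, 12.5, -0.5]
width: 0.0219
```

```bash
python3 -c "from h import *;tip()"
```

```text
t 19.23 tip x y h mm [47.1 -0.  -8.8] F along U,V,N [-11.2   0.3   5.9] M [-0.01  2.28  0.16] w 0.0219 rot err [ 0.005  0.002 -0.011]
```

>>> step_arm(motion="0 0 -0.4 0 0 0 0;0 0 -0.4 0 0 0 0;0 0 -0.3 0 0 0 0;0 0 0 0 0 0 0")

```text
time: 19.57
tool_pos: [0.5364, 0.0606, 0.0706]
ee_rot: [-1.568, 1.05, -1.695]
wrist_force: [3.2, 4.8, 2.4]
width: 0.0219
```

```bash
python3 -c "from h import *;tip()"
```

```text
t 19.57 tip x y h mm [62.8  0.5 -7.7] F along U,V,N [-3.3  2.6  4.6] M [0.35 0.73 0.27] w 0.0219 rot err [ 0.002  0.003 -0.002]
```

```bash
python3 -c "from h import *
for n in('scene','wrist'): snap(n,n[0]+'9')
a=cv2.imread('pics/s9.png');cv2.imwrite('pics/s9c.png',cv2.resize(a[130:230,260:380],None,fx=6,fy=6,interpolation=cv2.INTER_CUBIC))"
```

```text
(no output)
```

View pics/s9c.png

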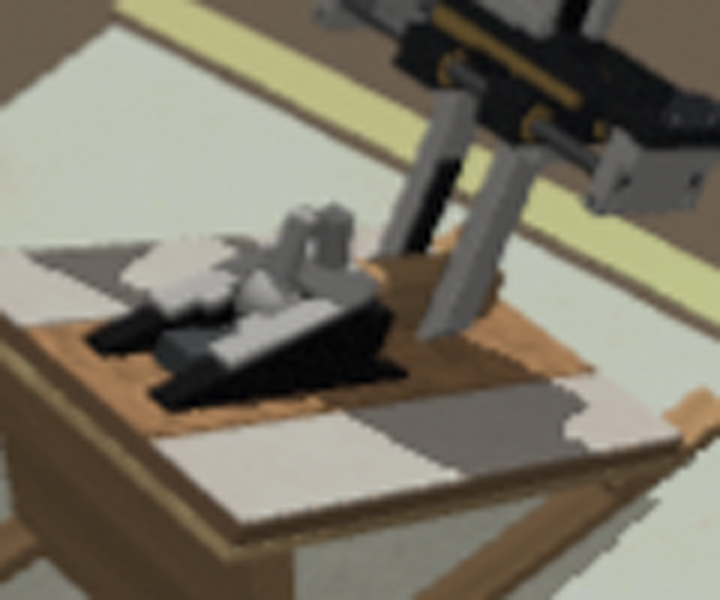

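>>> step_arm(motion="0 0 -0.3 0 0 0 0;0 0 -0.3 0 0 0 0;0 0 0 0 0 0 0")

```text
time: 19.92
tool_pos: [0.5356, 0.0546, 0.0741]
ee_rot: [-1.567, 1.048, -1.696]
wrist_force: [2.5, 2.9, 3.6]
width: 0.022
```

```bash
python3 -c "from h import *;tip();snap('scene','s10')
a=cv2.imread('pics/s10.png');cv2.imwrite('pics/s10c.png',cv2.resize(a[130:230,260:380],None,fx=6,fy=6,interpolation=cv2.INTER_CUBIC))"
```

```text
t 19.92 tip x y h mm [69.8  0.3 -7.5] F along U,V,N [-1.   2.1  4.7] M [0.33 0.39 0.19] w 0.022 rot err [ 0.001  0.002 -0.001]
```

View pics/s10c.png

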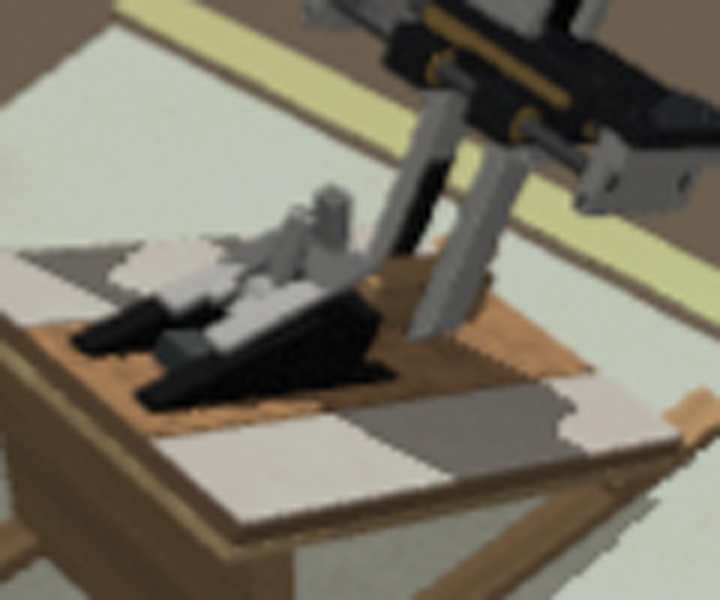

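>>> step_arm(motion="0 0 -0.25 0 0 0 0;0 0 -0.25 0 0 0 0;0 0 0 0 0 0 0")

```text
time: 20.22
tool_pos: [0.5352, 0.0504, 0.0765]
ee_rot: [-1.567, 1.048, -1.696]
wrist_force: [3.7, 4.0, 2.3]
width: 0.0219
```

```bash
python3 -c "from h import *;tip();snap('scene','s11');snap('wrist','w11');snap('top','t11')
a=cv2.imread('pics/s11.png');cv2.imwrite('pics/s11c.png',cv2.resize(a[140:210,270:355],None,fx=8,fy=8,interpolation=cv2.INTER_CUBIC))
a=cv2.imread('pics/t11.png');cv2.imwrite('pics/t11c.png',cv2.resize(a[165:255,260:380],None,fx=6,fy=6,interpolation=cv2.INTER_CUBIC))"
```

```text
t 20.22 tip x y h mm [74.6  0.4 -7.5] F along U,V,N [-2.7  3.2  4.2] M [0.5  0.56 0.3 ] w 0.0219 rot err [ 0.001  0.003 -0.001]
```

View pics/s11c.png

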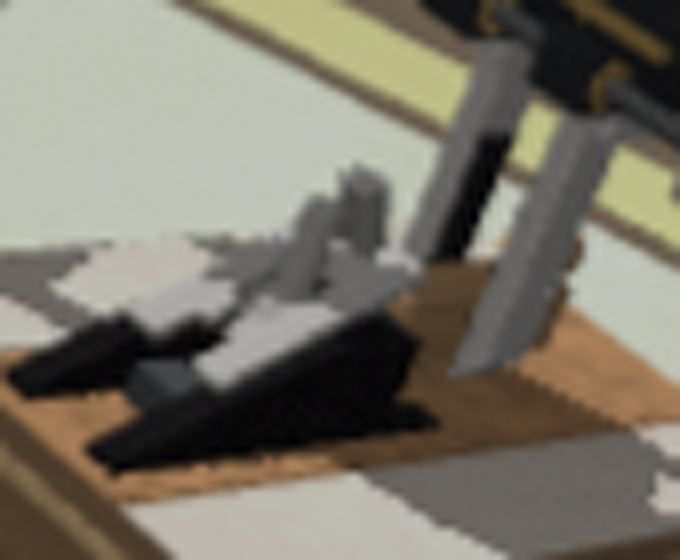

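View pics/t11c.png

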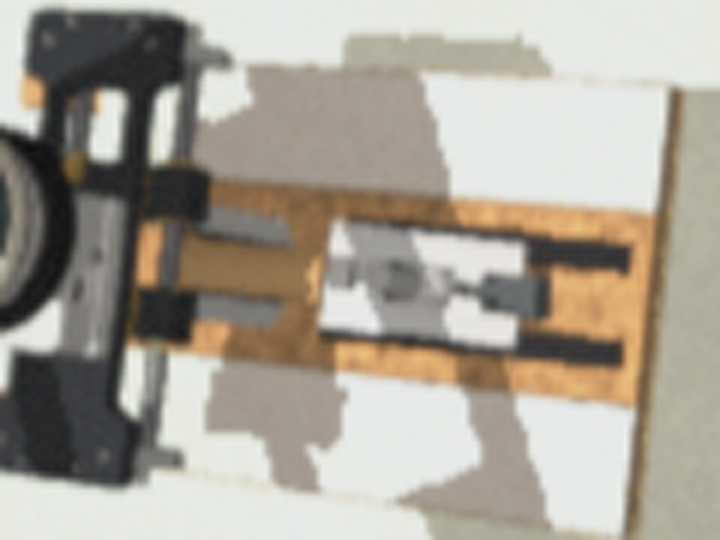

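>>> step_arm(motion="0 0 -0.15 0 0 0 0;0 0 0 0 0 0 0")

```text
time: 20.53
tool_pos: [0.535, 0.0494, 0.0772]
ee_rot: [-1.567, 1.049, -1.696]
wrist_force: [3.7, 4.3, 3.1]
width: 0.022
```

```bash
python3 -c "from h import *;tip()"
```

```text
t 20.53 tip x y h mm [75.9  0.4 -7.5] F along U,V,N [-2.6  3.1  5. ] M [0.48 0.61 0.31] w 0.022 rot err [ 0.001  0.003 -0.002]
```

View pics/w11.png

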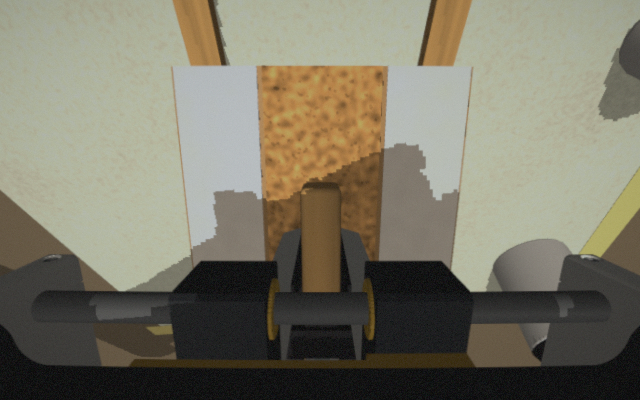

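>>> step_arm(motion="0 -0.1 0 0.05 0 0 0;0 0 0.5 0 0 0 0;0 0 0.5 0 0 0 0;0 0 0.5 0 0 0 0;0 0 0.5 0 0 0 0;0 0 0.5 0 0 0 0;0 0 0.5 0 0 0 0;0 0 0 0 0 0 0")

```text
time: 21.2
tool_pos: [0.5373, 0.0764, 0.0617]
ee_rot: [-1.575, 1.048, -1.703]
wrist_force: [1.6, 0.8, -1.7]
width: 0.0217
```

```bash
python3 -c "from h import *;tip();snap('scene','s12')
a=cv2.imread('pics/s12.png');cv2.imwrite('pics/s12c.png',cv2.resize(a[140:210,270:355],None,fx=8,fy=8,interpolation=cv2.INTER_CUBIC))"
```

```text
t 21.20 tip x y h mm [44.6 -0.6 -7.3] F along U,V,N [-1.7  1.5 -0.9] M [0.26 0.5  0.22] w 0.0217 rot err [ 0.002 -0.001 -0.001]
```

View pics/s12c.png

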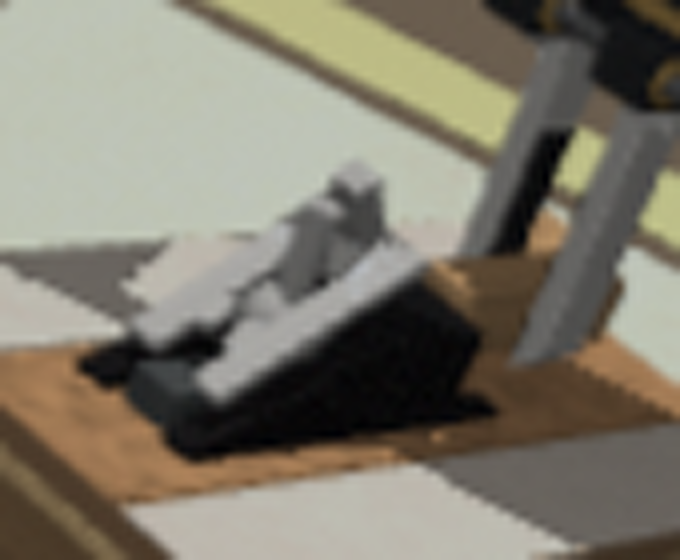

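>>> step_arm(motion="0 0 0.5 0 0 0 0;0 0 0.5 0 0 0 0;0 0 0.5 0 0 0 0;0 0 0.5 0 0 0 0;0 0 0.5 0 0 0 0;0 0 0.5 0 0 0 0;0 0 0.5 0 0 0 0;0 0 0 0 0 0 0")

```text
time: 21.92
tool_pos: [0.5416, 0.1062, 0.0447]
ee_rot: [-1.573, 1.048, -1.701]
wrist_force: [0.8, -1.0, -1.0]
width: 0.0216
```

```bash
python3 -c "from h import *;tip();snap('scene','s13')
a=cv2.imread('pics/s13.png');cv2.imwrite('pics/s13c.png',cv2.resize(a[140:210,270:355],None,fx=8,fy=8,interpolation=cv2.INTER_CUBIC))"
```

```text
t 21.92 tip x y h mm [10.1 -0.2 -7. ] F along U,V,N [ 0.2  1.  -1.3] M [-0.05  0.41  0.01] w 0.0216 rot err [ 0.002 -0.    -0.001]
```

View pics/s13c.png

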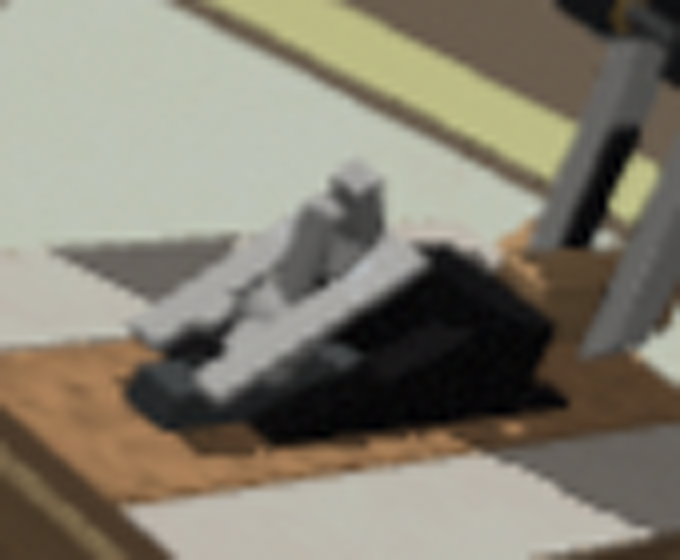

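The clip stays up on the bead (tab at (355,170), unchanged) as the wedge comes out. I'll withdraw fully and lift clear.

>>> step_arm(motion="0 0 0.7 0 0 0 0;0 0 0.8 0 0 0 0;0 0 0.8 0 0 0 0;0 0 0.8 0 0 0 0;0 0 0.8 0 0 0 0;0 0 0.8 0 0 0 0;0 -0.3 0.8 0 0 0 0;0 -1.5 1 0 0 0 0;0 -2.5 1 0 0 0 0;0 -3 1 0 0 0 0;0 -3 1 0 0 0 0;0 -3 0 0 0 0 0;0 -3 0 0 0 0 0.05;0 0 0 0 0 0 0.1;0 0 0 0 0 0 0.1;0 0 0 0 0 0 0.1;0 0 0 0 0 0 0.1;0 0 0 0 0 0 0.073;0 0 0 0 0 0 0")

```text
time: 23.55
tool_pos: [0.5632, 0.2649, 0.1406]
ee_rot: [0.358, 1.569, 0.225]
wrist_force: [-0.3, -0.0, -1.2]
width: 0.0219
```

Run:
```python
from h import *
st();snap('scene','s14');snap('top','t14')
w=np.array([.1232,-.1011,0]);w/=np.linalg.norm(w)
go([.4336,.3349,.1],frame([0,0,-1],np.cross([0,0,1],w)))
a=cv2.imread('pics/s14.png');cv2.imwrite('pics/s14c.png',cv2.resize(a[140:210,270:355],None,fx=8,fy=8,interpolation=cv2.INTER_CUBIC))
```

```text
time 23.55
joint_positions [ 3.4870e-01  2.6020e-01  1.2669e+00 -2.0000e-04  1.6129e+00  4.8190e-01]
tool_pos [0.5632 0.2649 0.1406]
ee_rot [0.3584 1.5692 0.2253]
wrist_force [-0.2607 -0.0436 -1.2364]
wrist_torque [-0.0271  0.1337  0.0037]
width 0.0219
shift cm [  3.94   5.04 -13.7 ] n>= 4.0 rot [-1.0138e+00 -8.0000e-04  1.3000e-03] n>= 9.0
```

View pics/s14c.png

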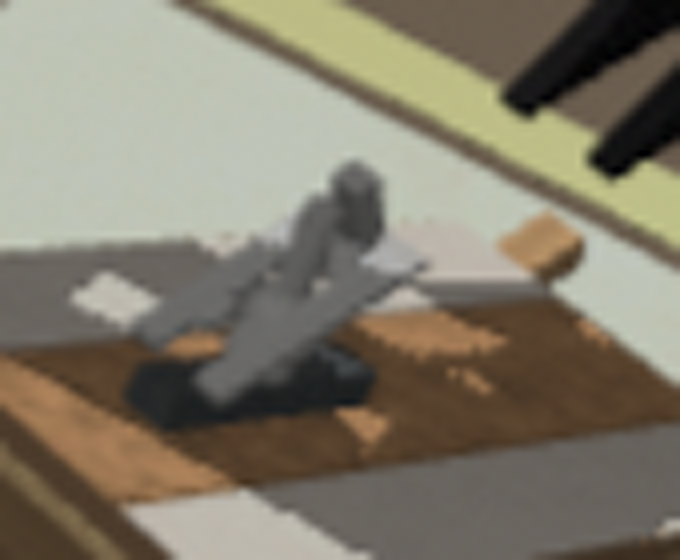

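>>> step_arm(motion="0 0 1.2 -3.3 0 0 0;0 0 1.3 -3.4 0 0 0;0 0 1.3 -3.5 0 0 0;0 0 1.24 -3.5 0 0 0;0 0 0 0 -0.12 0 0;0 0 0 0 -0.12 0 0;0 0 0 0 -0.12 0 0;0 0 0 0 -0.12 0 0;0 0 0 0 -0.12 0 0;0 0 0 0 -0.12 0 0;0 0 0 0 -0.12 0 0;0 0 0 0 -0.12 0 0;0 0 0 0 -0.054 0 0;0 3 0 0 0 0 0;0 3 0 0 0 0 0;0 3 0 0 0 0 0;0 3 0 0 0 0 0;0 1.5 0 0 0 0 0;0 0 0 0 0 0 0;0 0 0 0 0 0 0")

```text
time: 25.32
tool_pos: [0.4325, 0.3359, 0.0029]
ee_rot: [2.999, 1.567, -2.397]
wrist_force: [0.7, -0.3, -1.8]
width: 0.0223
```

Run:
```python
from h import *
st()
w=np.array([.1232,-.1011,0]);w/=np.linalg.norm(w)
go([.4336,.3349,-.0057],frame([0,0,-1],np.cross([0,0,1],w)))
```

```text
time 25.3167
joint_positions [ 5.5740e-01  1.9620e-01  1.6282e+00 -7.0000e-04  1.3208e+00 -3.2960e-01]
tool_pos [0.4325 0.3359 0.0029]
ee_rot [ 2.9992  1.567  -2.3968]
wrist_force [ 0.6865 -0.3356 -1.8118]
wrist_torque [0.0383 0.0733 0.0145]
width 0.0223
shift cm [ 0.86 -0.15 -0.01] n>= 1.0 rot [ 0.0035 -0.0037 -0.0005] n>= 1.0
```

>>> step_arm(motion="0 0.3 0 0 0 0 0;0 0.3 0 0 0 0 0;0 0.15 0 0 0 0 0;0 0.1 0 0 0 0 0;0 0 0 0 0 0 0")

```text
time: 25.73
tool_pos: [0.4338, 0.3355, -0.0037]
ee_rot: [-0.358, 1.57, 0.527]
wrist_force: [-0.1, 0.1, -1.5]
width: 0.0218
```

>>> step_arm(motion="0 0.1 0 0 0 0 0;0 0.1 0 0 0 0 0;0 0 0 0 0 0 0")

```text
time: 25.98
tool_pos: [0.4338, 0.3354, -0.0059]
ee_rot: [-0.337, 1.57, 0.548]
wrist_force: [-0.1, 0.0, -1.2]
width: 0.0215
```

>>> step_arm(motion="0 0.1 0 0 0 0 0;0 0 0 0 0 0 0")

```text
time: 26.15
tool_pos: [0.4339, 0.3355, -0.0061]
ee_rot: [-0.372, 1.57, 0.513]
wrist_force: [-1.8, -0.9, 4.5]
width: 0.0219
```

>>> step_arm(motion="0 -0.07 0 0 0 0 0;45 0 0 0 0 0 0;45 0 0 0 0 0 0;45 0 0 0 0 0 0;45 0 0 0 0 0 0;45 0 0 0 0 0 0;45 -1 0 0 0 0 0;45 -2 0 0 0 0 0;45 -3.5 0 0 0 0 0;45 -3.5 0 0 0 0 0;45 -4 0 0 0 0 0;45 -4 0 0 0 0 0;45 -4 0 0 0 0 0;45 -4 0 0 0 0 0;45 0 0 0 0 0 0")

```text
time: 27.4
tool_pos: [0.4364, 0.3372, 0.265]
ee_rot: [-0.323, 1.552, 0.562]
wrist_force: [-0.4, 0.4, 1.3]
width: 0.0422
```

Run:
```python
from h import *
st();snap('top','t15')
p=[.52,-.16,.28]
go(p,frame([0,0,-1],np.cross([0,0,1],uh)))
a=cv2.imread('pics/t15.png');cv2.imwrite('pics/t15c.png',a[150:290,160:400].repeat(3,0).repeat(3,1))
```

```text
time 27.4
joint_positions [ 5.5490e-01  7.3200e-02  1.2365e+00  1.0000e-04  1.8132e+00 -3.3010e-01]
tool_pos [0.4364 0.3372 0.265 ]
ee_rot [-0.3228  1.5521  0.5622]
wrist_force [-0.3538  0.3885  1.3026]
wrist_torque [-0.0549 -0.0191 -0.0151]
width 0.0422
shift cm [ -2.17 -37.99 -33.07] n>= 13.0 rot [ 1.0151  0.0134 -0.0025] n>= 9.0
```

View pics/t15c.png

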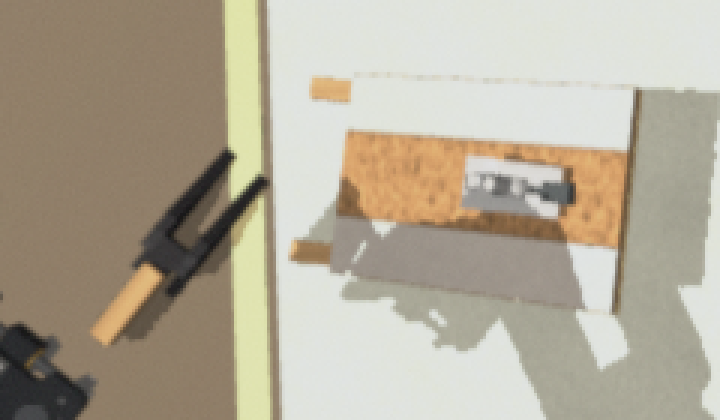

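>>> step_arm(motion="45 -0.5 0 0 0.12 0 0;45 -0.5 0 0 0.12 0 0;45 -0.5 0 0 0.12 0 0;45 0 0 0 0.12 0 0;45 0 0 0 0.12 0 0;45 0 0 0 0.12 0 0;45 0 0 0 0.12 0 0;45 0 0 0 0.12 0 0;45 0 0 0 0.055 0 0;45 0 0 0 0 0 0")

```text
time: 28.28
tool_pos: [0.433, 0.335, 0.2671]
ee_rot: [-2.454, 1.568, -2.585]
wrist_force: [-1.0, -1.2, -0.1]
width: 0.0421
```

Run:
```python
from h import *
go([.521,-.125,.28],frame([0,0,-1],np.cross([0,0,1],uh)))
```

```text
shift cm [ -1.25 -44.46  14.72] n>= 12.0 rot [-0.0008 -0.0019  0.0015] n>= 1.0
```

>>> step_arm(motion="45 -0.3 -2 0.65 0 0 0;45 -0.2 -3.5 1.15 0 0 0;45 -0.1 -3.5 1.15 0 0 0;45 -0.1 -3.5 1.15 0 0 0;45 -0.1 -3.5 1.15 0 0 0;45 -0.1 -3.5 1.15 0 0 0;45 -0.1 -3.5 1.15 0 0 0;45 -0.1 -3.5 1.15 0 0 0;45 -0.1 -3.5 1.15 0 0 0;45 0 -3.5 1.15 0 0 0;45 0 -3.5 1.15 0 0 0;45 0 -3.5 1.15 0 0 0;45 0 -3 1.15 0 0 0;45 0 -1 0.3 0 0 0;45 0 0 0 0 0 0;45 0 0 0 0 0 0")

```text
time: 29.62
tool_pos: [0.5218, -0.1246, 0.2798]
ee_rot: [2.428, 1.569, 2.298]
wrist_force: [0.1, -0.6, 0.2]
width: 0.0423
```

Run:
```python
from h import *
st();snap('wrist','d1')
```

```text
time 29.6167
joint_positions [-3.4070e-01  5.8700e-02  1.2228e+00  1.1000e-03  1.8619e+00 -2.1070e-01]
tool_pos [ 0.5218 -0.1246  0.2798]
ee_rot [2.4281 1.5687 2.2984]
wrist_force [ 0.1376 -0.5909  0.1666]
wrist_torque [-0.0194  0.058  -0.031 ]
width 0.0423
```

>>> step_arm(motion="45 0 2 0 0 0 0;45 0 2 0 0 0 0;45 0 2 0 0 0 0;45 0 0 0 0 0 0;45 0 0 0 0 0 0")

```text
time: 30.08
tool_pos: [0.5297, -0.0632, 0.281]
ee_rot: [0.019, 1.57, -0.106]
wrist_force: [0.5, 0.4, 0.4]
width: 0.0426
```

Run:
```python
from h import *
st();snap('wrist','d2')
for n in('d1','d2'):
  a=cv2.imread(f'pics/{n}.png');cv2.imwrite(f'pics/{n}c.png',cv2.resize(a[10:200,230:410],None,fx=4,fy=3.1,interpolation=cv2.INTER_CUBIC))
```

```text
time 30.0833
joint_positions [-2.2510e-01  5.0000e-02  1.2295e+00  1.0000e-04  1.8613e+00 -9.9800e-02]
tool_pos [ 0.5297 -0.0632  0.281 ]
ee_rot [ 0.0194  1.5699 -0.1059]
wrist_force [0.5295 0.4223 0.3605]
wrist_torque [-0.0954  0.0709  0.0432]
width 0.0426
```

View pics/d1c.png

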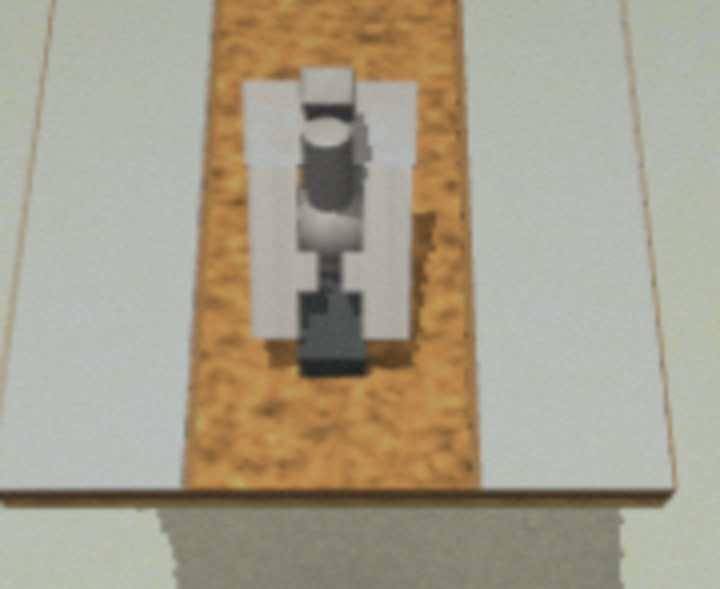

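View pics/d2c.png

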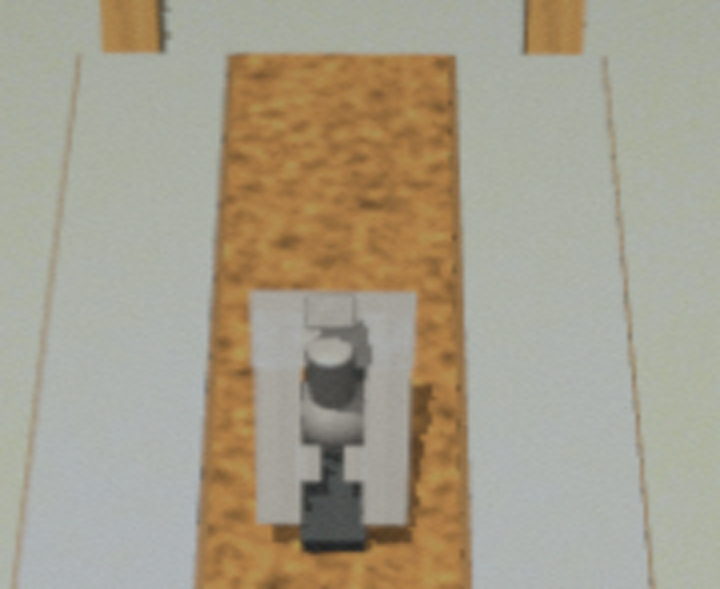

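Run:
```python
from h import *
A=lambda f,x,y:(f,230+(x+.5)/4-.5,10+(y+.5)/3.1-.5)
prs={'dL':((243,82),(250,292)),'dR':((417,82),(417,292)),'uL':((253,340),(257,523)),'uR':((410,340),(408,524)),
't1':((303,68),(306,295)),'t2':((354,68),(354,295)),'t3':((355,105),(355,326)),'t4':((304,105),(306,326))}
r={}
for k,(a,b) in prs.items():
    r[k],e=tri([A('d1',*a),A('d2',*b)]);print(k,r[k].round(4),np.round(e[0],4))
up=(r['uL']+r['uR']-r['dL']-r['dR'])/2;print(np.linalg.norm(up),'yaw',np.degrees(np.arctan2(up[1],up[0])),'pitch',np.degrees(np.arcsin(up[2]/np.linalg.norm(up))))
t=(r['t1']+r['t2']+r['t3']+r['t4'])/4;print('tabtop',t.round(4),'postframe',[((t-P)@a).round(4) for a in(U,V,N)])
m=(r['uL']+r['uR']+r['dL']+r['dR'])/4;print('clip top mid',m.round(4),[((m-P)@a).round(4) for a in(U,V,N)])
print('widths',np.linalg.norm(r['dL']-r['dR']),np.linalg.norm(r['uL']-r['uR']))
d=(r['dR']-r['dL']+r['uR']-r['uL']);print('across yaw',np.degrees(np.arctan2(d[1],d[0])),d)
e=up/np.linalg.norm(up); print('tab along clip x from mid',(t-m)@e, 'tab normal',)
```

```text
dL [0.5122 0.0351 0.1647] 0.0
dR [0.5534 0.03   0.1637] 0.0002
uL [ 0.5023 -0.0404  0.1568] 0.0001
uR [ 0.5426 -0.0457  0.1576] 0.0001
t1 [0.5269 0.0304 0.1868] 0.0002
t2 [0.538  0.029  0.1865] 0.0002
t3 [0.537  0.0203 0.183 ] 0.0002
t4 [0.5256 0.0218 0.1833] 0.0003
0.07669602324839213 yaw -97.80826505622217 pitch -5.219259626607066
tabtop [0.5319 0.0254 0.1849] postframe [np.float64(-0.0093), np.float64(0.0003), np.float64(0.0682)]
clip top mid [ 0.5276 -0.0053  0.1607] [np.float64(0.0053), np.float64(0.0001), np.float64(0.0318)]
widths 0.04158229505867752 0.040661468858390885
across yaw -7.3021772650232 [ 0.08155377 -0.01045043 -0.00018235]
tab along clip x from mid -0.03300725530386501 tab normal
```

The clip rides above the bead, nearly level (pitch −5°), about 77 × 41 mm. Tab top is at (0.532, 0.025, 0.185).

```bash
cat >> h.py <<'E'
yc=np.radians(-97.6);pc=np.radians(-5.2)
ec=np.array([np.cos(yc)*np.cos(pc),np.sin(yc)*np.cos(pc),np.sin(pc)]);vc=np.array([-np.sin(yc),np.cos(yc),0]);nc=np.cross(ec,vc)
if nc[2]<0: nc=-nc
FC=np.c_[-nc,-ec,np.cross(-nc,-ec)]
TAB=np.array([.5319,.0254,.1849])
E
python3 - <<'E'
from h import *
print(nc,FC)
g=TAB-.030*nc-.002*ec
print(g);go(g+.05*nc,FC);go(g,FC)
E
```

```text
[-0.01198674 -0.08983642  0.9958844 ] [[ 1.19867379e-02  1.31712076e-01  9.91215540e-01]
 [ 8.98364219e-02  9.87136092e-01 -1.32256390e-01]
 [-9.95884399e-01  9.06325802e-02  1.73472348e-18]]
[0.53252303 0.03006936 0.15520473]
shift cm [ 7.58  8.93 -0.91] n>= 3.0 rot [0.0058 0.0004 0.091 ] n>= 1.0
shift cm [12.56  9.39 -0.92] n>= 4.0 rot [0.0058 0.0004 0.091 ] n>= 1.0
```

>>> step_arm(motion="45 0 3 -0.3 0 0 0;45 0 3 -0.3 0 0 0;45 0 2.93 -0.3 0 0 0;45 2 0 0 0.006 0 0.045;45 2 0 0 0 0 0.046;45 2 0 0 0 0 0;45 1 0 0 0 0 0;45 0 0 0 0 0 0;45 0 0 0 0 0 0")

```text
time: 30.88
tool_pos: [0.5329, 0.0276, 0.2106]
ee_rot: [1.578, 1.48, 1.442]
wrist_force: [0.5, 0.2, 0.1]
width: 0.0423
```

Run:
```python
from h import *
st();snap('wrist','e1');g=TAB-.030*nc-.002*ec;go(g,FC)
snap('scene','se1')
a=cv2.imread('pics/e1.png');cv2.imwrite('pics/e1c.png',cv2.resize(a[150:300,240:400],None,fx=4.5,fy=3.9,interpolation=cv2.INTER_CUBIC))
a=cv2.imread('pics/se1.png');cv2.imwrite('pics/se1c.png',cv2.resize(a[120:220,260:380],None,fx=6,fy=6,interpolation=cv2.INTER_CUBIC))
```

```text
time 30.8833
joint_positions [-0.1175  0.0364  1.3847  0.0919  1.7188  0.0321]
tool_pos [0.5329 0.0276 0.2106]
ee_rot [1.5783 1.4799 1.4423]
wrist_force [0.5097 0.2455 0.0897]
wrist_torque [-0.0377  0.0735  0.0237]
width 0.0423
shift cm [ 5.65 -0.28 -0.14] n>= 2.0 rot [-0.0032  0.0018 -0.0002] n>= 1.0
```

View pics/e1c.png

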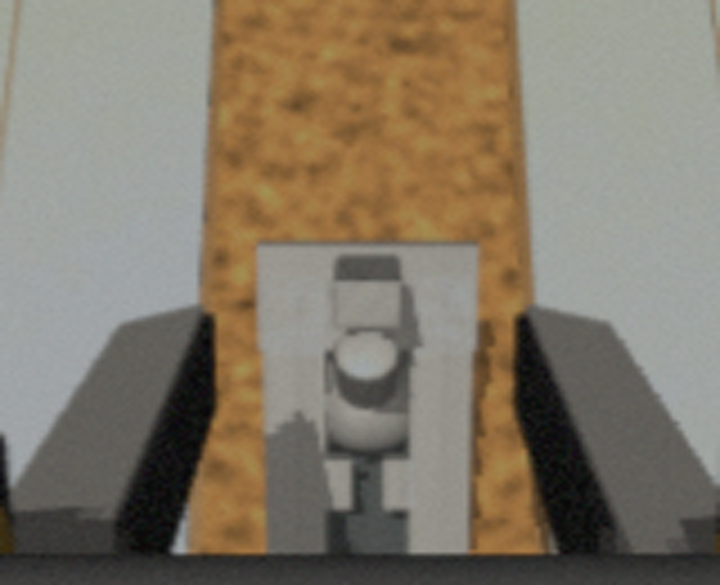

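View pics/se1c.png

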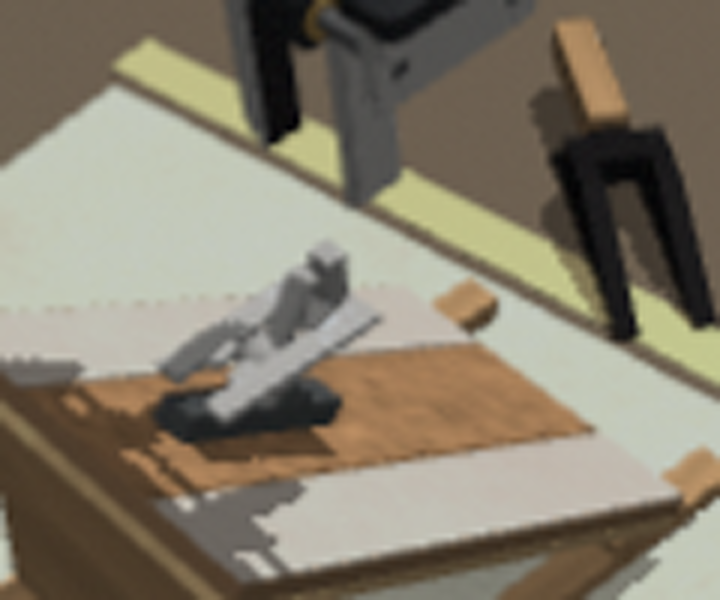

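>>> step_arm(motion="45 1.5 -0.28 -0.08 0 0 0;45 1.5 0 0 0 0 0;45 1.2 0 0 0 0 0;45 0.8 0 0 0 0 0;45 0.4 0 0 0 0 0;45 0.2 0 0 0 0 0;45 0 0 0 0 0 0;45 0 0 0 0 0 0")

```text
time: 31.65
tool_pos: [0.533, 0.0301, 0.1553]
ee_rot: [1.558, 1.48, 1.422]
wrist_force: [-0.1, -0.3, -0.3]
width: 0.0421
```

Run:
```python
from h import *
st();snap('wrist','e2');g=TAB-.030*nc-.002*ec;go(g,FC)
snap('scene','se2')
a=cv2.imread('pics/e2.png');cv2.imwrite('pics/e2c.png',cv2.resize(a[150:300,240:400],None,fx=4.5,fy=3.9,interpolation=cv2.INTER_CUBIC))
a=cv2.imread('pics/se2.png');cv2.imwrite('pics/se2c.png',cv2.resize(a[120:220,260:380],None,fx=6,fy=6,interpolation=cv2.INTER_CUBIC))
```

```text
time 31.65
joint_positions [-0.1129  0.048   1.4819  0.0911  1.6083  0.0265]
tool_pos [0.533  0.0301 0.1553]
ee_rot [1.5579 1.4797 1.422 ]
wrist_force [-0.1348 -0.3041 -0.2901]
wrist_torque [-0.1152  0.0111  0.0347]
width 0.0421
shift cm [ 0.03 -0.01 -0.05] n>= 1.0 rot [-0.0032  0.0018 -0.0004] n>= 1.0
```

View pics/e2c.png

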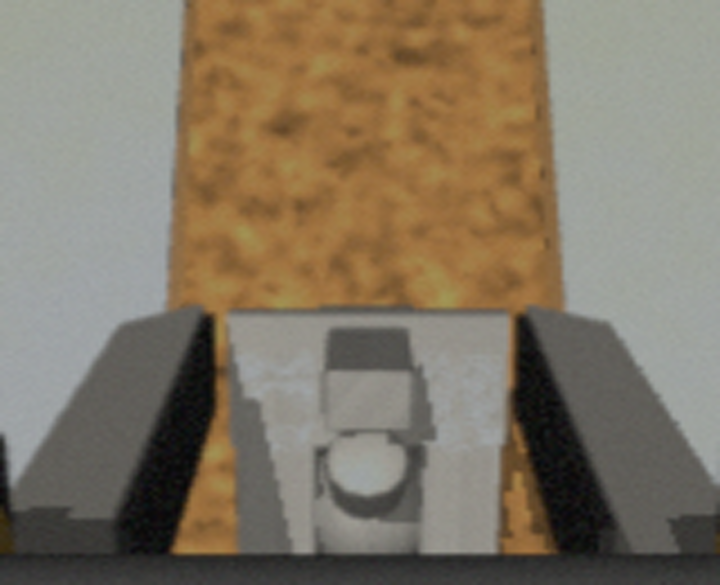

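View pics/se2c.png

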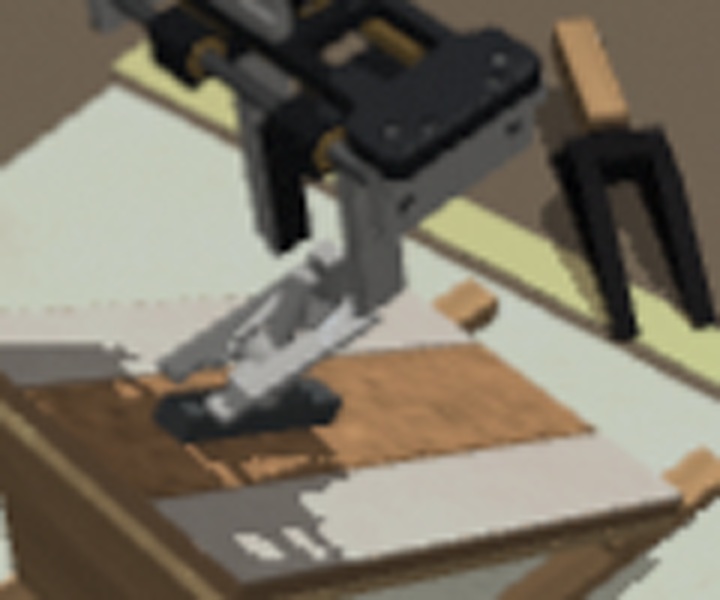

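>>> step_arm(motion="0 0 0 0 0 0 0;0 0 0 0 0 0 0;0 0 0 0 0 0 0;0 0 0 0 0 0 0;0 0 0 0 0 0 0;0 0 0 0 0 0 0;0 0 0 0 0 0 0;0 0 0 0 0 0 0")

```text
time: 32.42
tool_pos: [0.5327, 0.0301, 0.1546]
ee_rot: [1.569, 1.48, 1.433]
wrist_force: [0.8, -0.1, -0.3]
width: 0.0115
```

Run:
```python
from h import *
st();snap('wrist','e3')
a=cv2.imread('pics/e3.png');cv2.imwrite('pics/e3c.png',cv2.resize(a[150:300,240:400],None,fx=4.5,fy=3.9,interpolation=cv2.INTER_CUBIC))
p,R=toolR();print('lift dir N in tool',R.T@N)
```

```text
time 32.4167
joint_positions [-0.113   0.0483  1.4829  0.0911  1.6079  0.0265]
tool_pos [0.5327 0.0301 0.1546]
ee_rot [1.5685 1.4797 1.4325]
wrist_force [ 0.7812 -0.0901 -0.3385]
wrist_torque [-0.1059  0.006   0.0038]
width 0.0115
lift dir N in tool [-0.81698951  0.57664546 -0.00285372]
```

View pics/e3c.png

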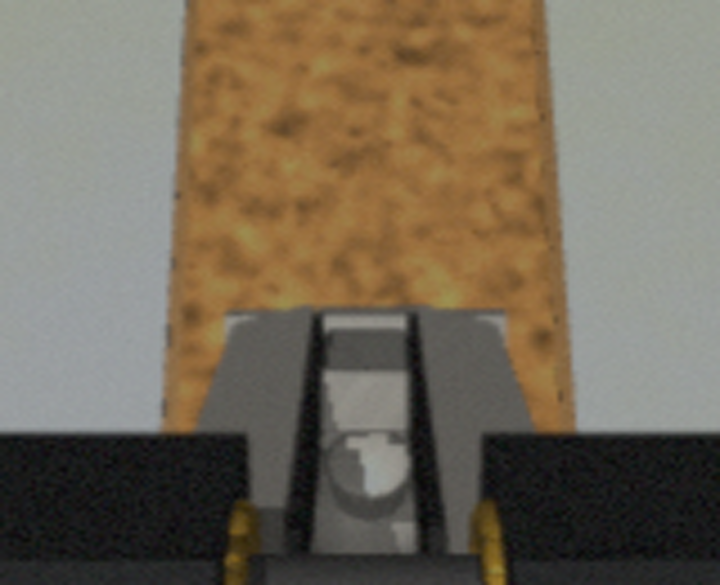

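>>> step_arm(motion="0 -0.2 0.14 0 0 0 0;0 -0.33 0.23 0 0 0 0;0 -0.41 0.29 0 0 0 0;0 -0.41 0.29 0 0 0 0;0 0 0 0 0 0 0")

```text
time: 32.88
tool_pos: [0.5343, 0.0389, 0.1703]
ee_rot: [1.549, 1.479, 1.414]
wrist_force: [-0.1, -0.4, -0.5]
width: 0.0118
```

>>> step_arm(motion="0 -0.41 0.29 0 0 0 0;0 -0.41 0.29 0 0 0 0;0 -0.41 0.29 0 0 0 0;0 -0.41 0.29 0 0 0 0;0 -0.41 0.29 0 0 0 0;0 -0.41 0.29 0 0 0 0;0 -0.41 0.29 0 0 0 0;0 0 0 0 0 0 0")

```text
time: 33.55
tool_pos: [0.5367, 0.0563, 0.2007]
ee_rot: [1.549, 1.479, 1.413]
wrist_force: [0.8, -0.6, -0.9]
width: 0.0116
```

Run:
```python
from h import *
st();snap('scene','se4')
a=cv2.imread('pics/se4.png');cv2.imwrite('pics/se4c.png',cv2.resize(a[120:220,260:380],None,fx=6,fy=6,interpolation=cv2.INTER_CUBIC))
```

```text
time 33.55
joint_positions [-0.0631  0.0451  1.3953  0.0918  1.6921  0.0837]
tool_pos [0.5367 0.0563 0.2007]
ee_rot [1.5487 1.4793 1.4134]
wrist_force [ 0.8245 -0.6245 -0.8904]
wrist_torque [-0.096   0.0927  0.0689]
width 0.0116
```

View pics/se4c.png

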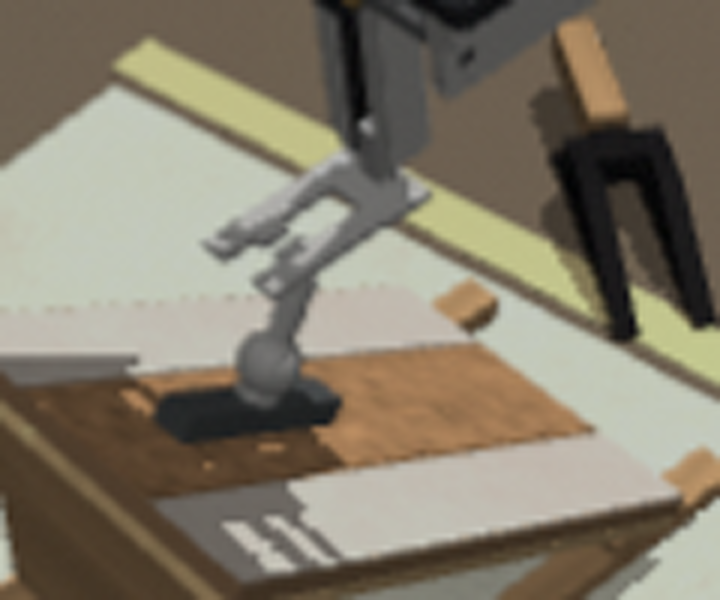

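Run:
```python
from h import *
FCm=FC
m=np.array([.5276,-.0053,.1607]);tcp=np.array([.5327,.0301,.1546])
print('clip top-mid in tool',(FC.T@(m-tcp)).round(4))
snap('top','t16');snap('scene','s16')
for f,(x0,x1,y0,y1) in {'t16':(415,475,150,212),'s16':(195,280,295,370)}.items():
  im=cv2.imread(f'pics/{f}.png')[y0:y1,x0:x1];g=cv2.cvtColor(im,cv2.COLOR_BGR2HSV)
  mk=cv2.inRange(g,(0,0,150),(179,45,255));mk=cv2.morphologyEx(mk,cv2.MORPH_CLOSE,np.ones((5,5)))
  c=max(cv2.findContours(mk,0,1)[0],key=cv2.contourArea);e=cv2.fitEllipse(cv2.convexHull(c));print(f,np.round([e[0][0]+x0,e[0][1]+y0,*e[1]],2))
  print([onz(f,e[0][0]+x0,e[0][1]+y0,z).round(4) for z in(.018,.010)])
  cv2.ellipse(im,e,(0,0,255),1);cv2.imwrite(f'pics/{f}d.png',cv2.resize(im,None,fx=6,fy=6))
```

```text
clip top-mid in tool [-0.0093 -0.0351 -0.0004]
t16 [445.88 179.18  44.64  45.64]
[array([ 0.618 , -0.3291,  0.018 ]), array([ 0.6189, -0.3316,  0.01  ])]
s16 [235.41 330.91  51.58  60.75]
[array([ 0.6214, -0.3286,  0.018 ]), array([ 0.6176, -0.3273,  0.01  ])]
```

View pics/t16d.png

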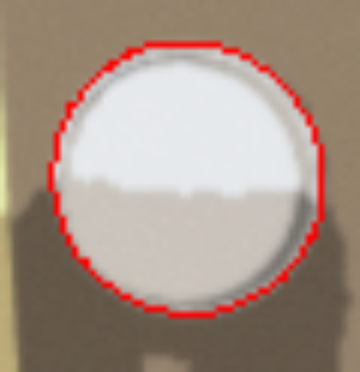

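View pics/s16d.png

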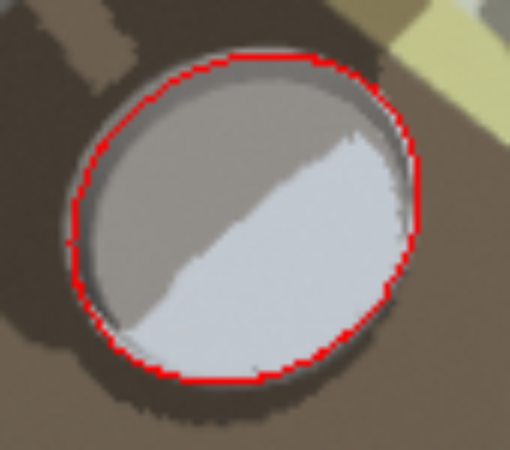

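Run:
```python
from h import *
eh=np.array([np.cos(yc),np.sin(yc),0]);F=frame([0,0,-1],np.cross([0,0,1],eh))
go([.6236,-.2942,.25],F)
```

```text
shift cm [ -8.1  -32.88  13.42] n>= 9.0 rot [-0.0033 -0.0002 -0.0909] n>= 1.0
```

>>> step_arm(motion="0 -1 0.2 0 0 0 0;0 -1.5 0.2 0 0 0 -0.03;0 -1.5 0 0 0 0 -0.03;0 -1 0 0 0 0 -0.03;0 0 0 0 0 0 0")

```text
time: 34.12
tool_pos: [0.5374, 0.0571, 0.253]
ee_rot: [0.319, 1.565, 0.184]
wrist_force: [0.0, 0.1, -0.9]
width: 0.0118
```

Run:
```python
from h import *
eh=np.array([np.cos(yc),np.sin(yc),0]);F=frame([0,0,-1],np.cross([0,0,1],eh))
st();go([.6236,-.2942,.25],F)
```

```text
time 34.1167
joint_positions [3.0000e-04 5.7700e-02 1.2764e+00 1.1000e-03 1.8019e+00 1.3510e-01]
tool_pos [0.5374 0.0571 0.253 ]
ee_rot [0.3187 1.5651 0.1841]
wrist_force [ 0.0253  0.1344 -0.9256]
wrist_torque [-0.0268  0.0736  0.0195]
width 0.0118
shift cm [  0.31 -33.66  13.25] n>= 9.0 rot [-0.0019  0.0054 -0.0018] n>= 1.0
```

>>> step_arm(motion="0 0 -1.5 0.6 0 0 0;0 0 -2.8 1.1 0 0 0;0 0 -2.8 1.1 0 0 0;0 0 -2.8 1.1 0 0 0;0 0 -2.8 1.1 0 0 0;0 0 -2.8 1.1 0 0 0;0 0 -2.8 1.1 0 0 0;0 0 -2.8 1.1 0 0 0;0 0 -2.8 1.1 0 0 0;0 0 -2.8 1.1 0 0 0;0 0 -2.8 1.1 0 0 0;0 0 -2.6 1.05 0 0 0;0 0 -1.5 0.6 0 0 0;0 0 0 0 0 0 0;0 0 0 0 0 0 0")

```text
time: 35.37
tool_pos: [0.6214, -0.2952, 0.2476]
ee_rot: [2.23, 1.567, 2.092]
wrist_force: [-0.6, -0.1, -0.4]
width: 0.0119
```

>>> step_arm(motion="0 3 0 0 0 0 0;0 3 0 0 0 0 0;0 3 0 0 0 0 0;0 3 0 0 0 0 0;0 3 0 0 0 0 0;0 3 0 0 0 0 0;0 1 0 0 0 0 0;0 0 0 0 0 0 0;0 0 0 0 0 0 0")

```text
time: 36.12
tool_pos: [0.6221, -0.2935, 0.06]
ee_rot: [1.412, 1.569, 1.277]
wrist_force: [0.4, -0.1, -0.7]
width: 0.0116
```

Run:
```python
from h import *
eh=np.array([np.cos(yc),np.sin(yc),0]);F=frame([0,0,-1],np.cross([0,0,1],eh))
st();go([.6236,-.2942,.0],F)
for n in('scene','top','wrist'):snap(n,n[0]+'17')
a=cv2.imread('pics/s17.png');cv2.imwrite('pics/s17c.png',cv2.resize(a[260:380,170:300],None,fx=5,fy=5,interpolation=cv2.INTER_CUBIC))
a=cv2.imread('pics/t17.png');cv2.imwrite('pics/t17c.png',cv2.resize(a[140:230,400:500],None,fx=6,fy=6,interpolation=cv2.INTER_CUBIC))
```

```text
time 36.1167
joint_positions [-5.2400e-01  4.4400e-01  1.1877e+00  1.3000e-03  1.5102e+00 -3.8900e-01]
tool_pos [ 0.6221 -0.2935  0.06  ]
ee_rot [1.4125 1.5695 1.2774]
wrist_force [ 0.431  -0.0837 -0.6765]
wrist_torque [-0.0324  0.0586 -0.0176]
width 0.0116
shift cm [ 6.   -0.05  0.16] n>= 2.0 rot [-0.0024  0.0002 -0.0013] n>= 1.0
```

View pics/s17c.png

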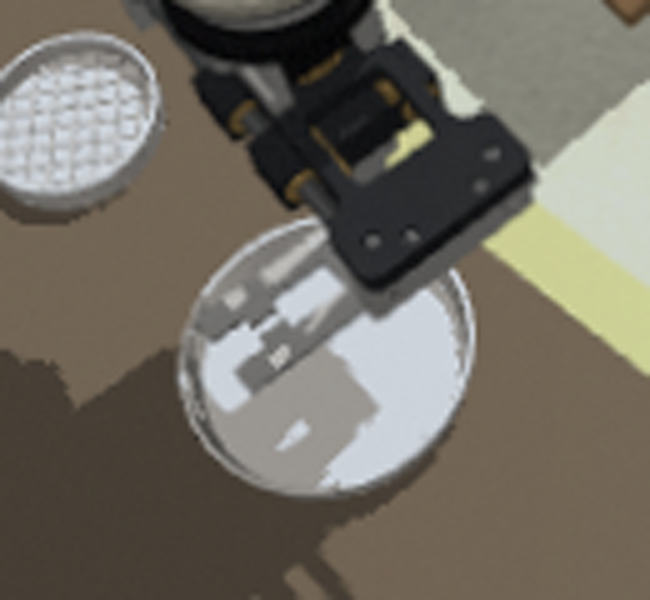

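View pics/t17c.png

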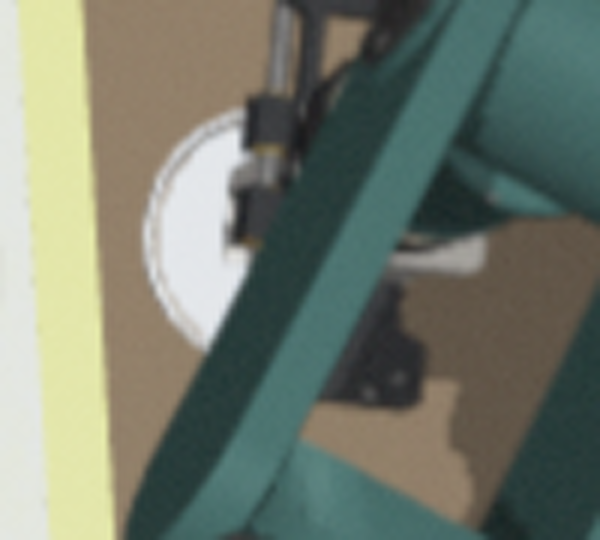

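View pics/w17.png

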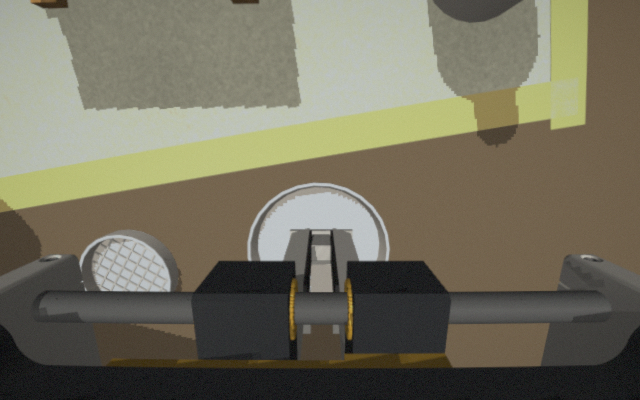

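Run:
```python
from h import *
a=onz('w17',318,183.5,.018);print(a)
eh=np.array([np.cos(yc),np.sin(yc),0]);print('centre from near edge',a+eh*.062)
for x in(247.5,388.5):print(onz('w17',x,242,.018))
```

```text
[ 0.6240303  -0.26774773  0.018     ]
centre from near edge [ 0.6158304  -0.32920309  0.018     ]
[ 0.55723772 -0.30970665  0.018     ]
[ 0.6770154  -0.32630272  0.018     ]
```

>>> step_arm(motion="0 1.5 0 0 0 0 0;0 1.5 0 0 0 0 0;0 1.2 0 0 0 0 0;0 0.8 0 0 0 0 0;0 0.4 0 0 0 0 0;0 0.2 0 0 0 0 0;0 0 0 0 0 0 0;0 0 0 0 0 0 0")

```text
time: 36.93
tool_pos: [0.6224, -0.2946, 0.004]
ee_rot: [0.486, 1.569, 0.35]
wrist_force: [-0.6, 0.1, -1.4]
width: 0.0118
```

>>> step_arm(motion="0 0.1 0 0 0 0 0;0 0.1 0 0 0 0 0;0 0 0 0 0 0 0")

```text
time: 37.18
tool_pos: [0.622, -0.2944, 0.0014]
ee_rot: [1.219, 1.57, 1.083]
wrist_force: [0.0, -0.0, -0.9]
width: 0.0116
```

Run:
```python
from h import *
st();snap('scene','s18')
a=cv2.imread('pics/s18.png');cv2.imwrite('pics/s18c.png',cv2.resize(a[260:380,170:300],None,fx=5,fy=5,interpolation=cv2.INTER_CUBIC))
```

```text
time 37.1833
joint_positions [-5.2500e-01  4.8490e-01  1.2505e+00  1.0000e-03  1.4062e+00 -3.8910e-01]
tool_pos [ 0.622  -0.2944  0.0014]
ee_rot [1.2189 1.5698 1.0829]
wrist_force [ 0.0289 -0.0445 -0.9292]
wrist_torque [-0.0184  0.0632  0.0588]
width 0.0116
```

View pics/s18c.png

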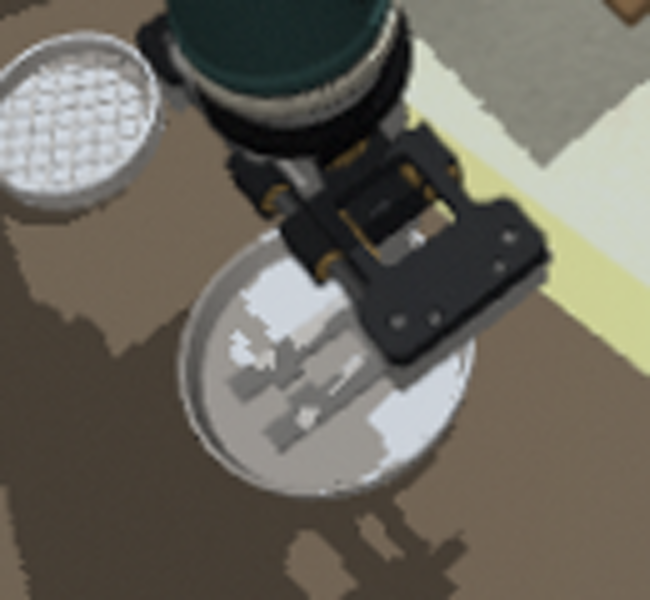

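Clip is over the dish's middle and just above the floor. I'll feel for the floor.

>>> step_arm(motion="0 0.1 0 0 0 0 0;0 0.1 0 0 0 0 0;0 0 0 0 0 0 0")

```text
time: 37.48
tool_pos: [0.6222, -0.2945, -0.0001]
ee_rot: [0.877, 1.57, 0.741]
wrist_force: [-0.1, 0.4, 1.4]
width: 0.0116
```

>>> step_arm(motion="0 0.1 0 0 0 0 0;0 0 0 0 0 0 0")

```text
time: 37.65
tool_pos: [0.6222, -0.2946, -0.0002]
ee_rot: [0.461, 1.57, 0.325]
wrist_force: [-2.0, 0.6, 5.4]
width: 0.0117
```

>>> step_arm(motion="0 0.1 0 0 0 0 0;0 0 0 0 0 0 0")

```text
time: 37.82
tool_pos: [0.6222, -0.2947, -0.0002]
ee_rot: [0.231, 1.57, 0.095]
wrist_force: [-2.8, 2.3, 8.2]
width: 0.0113
```

>>> step_arm(motion="0 -0.15 0 0 0 0 0;15 0 0 0 0 0 0;20 0 0 0 0 0 0;28 0 0 0 0 0 0;28 0 0 0 0 0 0;28 0 0 0 0 0 0;28 0 0 0 0 0 0")

```text
time: 38.4
tool_pos: [0.6218, -0.2943, -0.0017]
ee_rot: [1.976, 1.569, 1.84]
wrist_force: [0.1, -0.8, -0.4]
width: 0.0263
```

>>> step_arm(motion="28 -0.5 0 0 0 0 0;28 -1 0 0 0 0 0;28 -2 0 0 0 0 0;28 -3 0 0 0 0 0;28 -3.5 0 0 0 0 0;28 -4 0 0 0 0 0;28 -4 0 0 0 0 0;28 0 2 0 0 0 0;28 0 3 0 0 0 0;28 0 3.5 0 0 0 0;28 0 3.5 0 0 0 0;28 0 3.5 0 0 0 0;28 0 0 0 0 0 0;28 0 0 0 0 0 0")

```text
time: 39.57
tool_pos: [0.6434, -0.1392, 0.1804]
ee_rot: [0.22, 1.569, 0.088]
wrist_force: [-0.5, -1.2, -0.3]
width: 0.0263
```

Run:
```python
from h import *
st()
for n in('scene','top','wrist'):snap(n,n[0]+'19')
a=cv2.imread('pics/s19.png');cv2.imwrite('pics/s19c.png',cv2.resize(a[280:380,190:290],None,fx=6,fy=6,interpolation=cv2.INTER_CUBIC))
```

```text
time 39.5667
joint_positions [-2.9950e-01  3.3160e-01  1.0985e+00  7.0000e-04  1.7098e+00 -1.6680e-01]
tool_pos [ 0.6434 -0.1392  0.1804]
ee_rot [0.2202 1.569  0.0876]
wrist_force [-0.4786 -1.1505 -0.2897]
wrist_torque [-0.0775  0.1463 -0.0141]
width 0.0263
```

View pics/s19c.png

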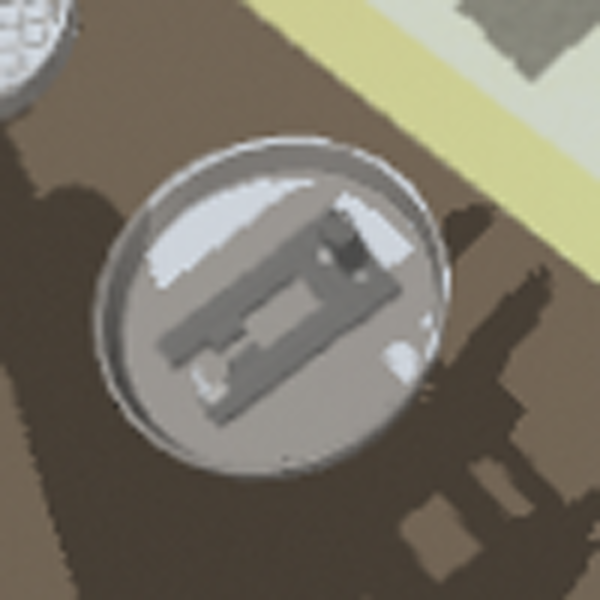

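View pics/t19.png

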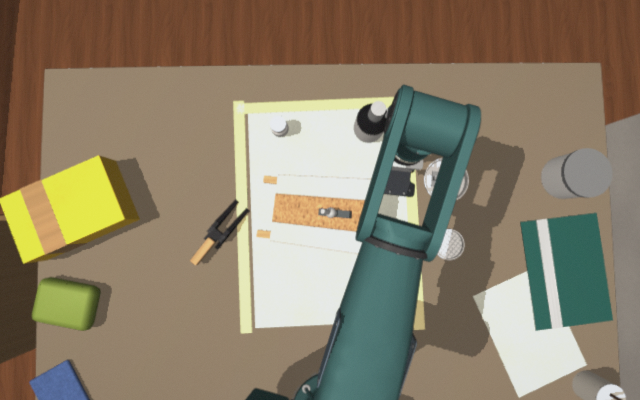

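View pics/s19.png

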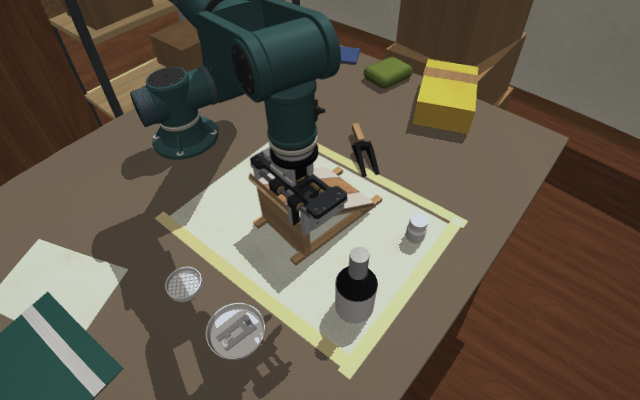

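>>> step_arm(motion="28 -2 0 0 0 0 0;28 -3 0 0 0 0 0;28 -3 0 0 0 0 0;28 0 0 0 0 0 0;28 0 0 0 0 0 0;28 0 0 0 0 0 0")

```text
time: 40.22
tool_pos: [0.6426, -0.1424, 0.2581]
ee_rot: [2.268, 1.569, 2.13]
wrist_force: [-0.2, -0.3, -0.4]
width: 0.0265
```

Run:
```python
from h import *
st();im=snap('top','t20');snap('scene','s20')
a=cv2.imread('pics/top0.png').astype(int);b=cv2.imread('pics/t20.png').astype(int)
for n,(x0,x1,y0,y1) in {'jar':(265,295,112,145),'app_top':(368,388,98,112)}.items(): print(n,abs(a-b)[y0:y1,x0:x1].mean())
a=cv2.imread('pics/scene0.png').astype(int);b=cv2.imread('pics/s20.png').astype(int)
for n,(x0,x1,y0,y1) in {'jar':(400,432,212,245),'app':(330,382,245,325),'sieve':(163,204,264,304)}.items(): print(n,abs(a-b)[y0:y1,x0:x1].mean())
print(robot.close_job())
```

```text
time 40.2167
joint_positions [-3.0470e-01  3.3720e-01  9.3860e-01  9.0000e-04  1.8668e+00 -1.6650e-01]
tool_pos [ 0.6426 -0.1424  0.2581]
ee_rot [2.2681 1.5695 2.1302]
wrist_force [-0.1807 -0.2777 -0.3886]
wrist_torque [-0.1315  0.1136 -0.0441]
width 0.0265
jar 15.056902356902357
app_top 17.26309523809524
jar 15.388573232323232
app 11.570352564102564
sieve 16.554065040650407
the job is handed in; nothing more can be done
None
```

Run:
```python
import cv2
a=cv2.imread('pics/scene0.png',0);b=cv2.imread('pics/s20.png',0)
for n,(x0,x1,y0,y1) in {'jar':(400,432,212,245),'app':(330,382,245,325),'sieve':(163,204,264,304),'dish':(203,268,302,362)}.items():
    r=cv2.matchTemplate(b[y0-8:y1+8,x0-8:x1+8],a[y0:y1,x0:x1],cv2.TM_CCOEFF_NORMED);_,v,_,l=cv2.minMaxLoc(r);print(n,(l[0]-8,l[1]-8),round(v,2))
```

```text
jar (0, 0) 1.0
app (0, 0) 1.0
sieve (0, 0) 0.92
dish (0, 0) 0.81
```

The job is done and handed in at 40.2 s. The clip lies flat near the middle of the dish, and the wedge is back on the table close to where it started.

**What I did**
- **Board:** I felt it about 7 mm below the post's origin, with a touch of about 6 N.
- **Lifting the clip:** I slid the wedge uphill until its tip was about 76 mm past the post's axis. The push peaked near 11 N, then dropped as the clip passed the bead. The clip stayed above the bead when I drew the wedge out.
- **Placing the clip:** I lifted it off the post by its tab and lowered it until it touched the dish floor, at about 8 N. I eased off before opening the fingers.

**Last checks**
- **Clip and wedge:** the last scene picture shows the clip flat in the dish. The top picture shows the wedge clear of the stand and the dish.
- **Bystanders:** template matching between the first and last scene pictures gives zero shift for the jar, the applicator and the sieve lid. The dish also shows zero shift, with a weaker match (0.81) because the clip is now in it.
- **Robot:** the gripper stood free, with wrist force under 0.5 N.

**What failed or disagreed**
- **First grasp:** the gripper shut on nothing, just above the wedge's handle. The pictures put the fingertips about 14 mm behind the reported TCP, while the text says 19 mm ahead of it. I corrected all later moves by 33 mm, and the grasps then worked.
- **Tab height:** it measured about 21 mm against the 24 mm given, so I set the grasp depth to allow for both.
- **Bystander check by pixels:** a plain pixel difference was inconclusive because of moving shadows. The template match above was made after hand-in, on pictures already saved.

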